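# Set up the smoker pot on its folding trivet

## Robot

A 6-joint arm with a two-finger parallel gripper is mounted at the origin on the work surface. World frame = base frame: x ahead of the robot, y to its left, z up, the work surface at z = 0. Lengths are in m, angles in degrees, forces in N, time in s.
With the tool pointing down it reaches from about 0.35 to 0.875 m from the base axis. Payload 4.2 kg.
Tool frame: the origin (TCP) lies midway between the tips of the shut fingers; the grasp point (between the pads) lies 19 mm behind it; y points along the fingers, z is the direction in which the jaws open and shut, and the axes are right-handed (so a half turn about y gives the same grasp; the last joint's range is limited). The gripper opens to 87 mm and grips with 3 to 60 N. Pads are 19 mm wide; open, the fingers measure 117 mm over their backs; the gripper's body (75 mm by 190 mm) begins 51 mm behind the grasp point.
Start: joints at [-53.766, 22.042, 0.453, 0, -68.411, -14.817], TCP at [0.228, -0.582, 0.223] pointing down, gripper open.
Joint ranges: [-179.83, 179.83], [-69.29, 118.12], [-61.27, 80.66], [-181.25, 117.63], [-171.15, -9.14], [-177.46, 177.46]. Speed limits (degrees/s): [159.86, 159.86, 180, 180, 180, 180].

## Interface

Orientations are given as [roll, pitch, yaw] about the fixed x, y, z axes, in that order (R = Rz(yaw) Ry(pitch) Rx(roll)).
In Python, from workcell import env gives the robot as it stands. The module is installed in compiled form; this text tells all that it offers. Calls block until the motion is done:
- env.goto(position, orientation): joint-space move of the TCP to a pose.
- env.move_straight(position, rotation=None, rate=0.15, force_limit=None): straight line of the TCP; rotation=None keeps the orientation; rate is the mean speed in m/s. With force_limit (N) it stops when the force on the tool has changed by that much, and returns True; else False.
- env.set_joints(angles): joint-space move.
- env.gripper_to(opening, grasp_force=None): opening from 0.0 (shut) to 1.0 (fully open); grasp_force is the grip in N (None keeps the last); returns when the fingers have stopped.
- env.dwell(seconds).
- env.inverse_kinematics(position, orientation): joint angles nearest the present ones, or None.
- env.read_state(): the state.
- env.grab_frame(name): name is "side" or "top"; returns a dict with "image" (400x640x3 uint8, blue, green, red), "fx", "fy", "cx", "cy" (pixels), "D" ([k1, k2, p1, p2, k3] as OpenCV has them; the pictures are not rectified), "position" and "orientation" of the camera in the world. Camera axes: x right, y up, looking along -z (the intrinsics and any distortion apply to the point x, -y, -z); pixel columns grow to the right and rows downward; lengths in m; the calibration is good to about 2 mm. A picture is of the moment at which its call begins. There is no depth.
A pose or a line that the arm cannot do raises env.Unreachable and nothing moves.
- env.close_job(): hands the job in, once; it reports no verdict.
Trained networks look in a picture, given as the dict that the camera call returned (one of the last four; its "shot" number tells which), for a name from the list of things; names that differ only in an ending like _2 or _b are one class to them, and where a whole thing is asked for, a point or a joint stands for the part that bears it (a point fixed in the world has none). Each returns a list of dicts, best first, with "score" (0 to 1); they miss things now and then, are a little off and sometimes report something else, mostly with a low value. They report only what shows in the picture. A call takes as long as a camera call. They do not tell look-alikes from the thing itself.
- env.search_frame(picture, thing): "xyz" ([x, y, z] in m, in world coordinates, good to about 4 mm: the middle of the surface that is visible of it).
- env.trace(picture, thing): "mask" (400x640 bool, what is visible of it).
The state is a dict: "clock": time; "joint_positions": joint angles; "qvel": joint speeds; "joint_torque": joint torques, N m; "position": TCP position; "tool_rot": TCP orientation; "force": force on the tool from outside, world axes, zero at the start; "wrist_torque": the same for the moment, N m; "opening": opening from 0.0 (shut) to 1.0 (fully open).
Only numpy, scipy, OpenCV 4.12 (cv2) and the standard library are available. Lean on these libraries where they do the work, as an engineer would, in place of code of your own. Each camera call takes 0.05 s, during which the arm holds its last target.

## Task

Get the little smoking pot ready for the nuts: snap the folding trivet open into a full cross, lift the top pot off the stack of two and stand it flat in the middle of the open trivet. Put every wood split lying on the shelf into that pot, pour all the macadamia nuts out of the steel cup into it too, and stand the empty cup upright on the shelf again. Leave the lower pot and the other things on the shelf where they are.

Things in the scene. Friction and masses are not known exactly. Their poses are not given: they have to be found in the camera images.
- trivet: Folding aluminium trivet, a scissor cross of two bars, each 14 mm wide with its top 20 mm above the shelf. The lower bar is fixed to the shelf; its origin is on the pivot (vertical axis) at shelf level, and it runs along its own x axis 75 mm to both sides of the pivot. A thin spring strut, 8 mm high, sits beside it within 55 mm of the pivot.
- crossbar (a joint): Angle of the moving crossbar, rad: it stands at 0.45 rad + this value from the fixed bar's x axis, counter-clockwise from above. 0: folded, narrow X; 1.12: open, square cross. A toggle spring drives it to the nearer stop (dead centre 0.56); at the tab about 4 N starts it, less towards dead centre, then it snaps over. Push the tab sideways, counter-clockwise from above.
- tab (a point): Finger tab, marked by a black dot: on the long end of the crossbar, 100 mm from the pivot, 10 mm above the shelf. The bar there is 14 mm wide, solid from the shelf to 20 mm, and ends 112 mm from the pivot (its other end is 75 mm long). x points outward along the crossbar. The fixed bar is shorter (75 mm), so there is free shelf on both sides of the tab.
- pot: Upper of two like black cast pots, the one to lift. Origin: centre of underside, z up. 136 mm across, 74 mm high, wall 8 mm, mouth 120 mm, inner floor 17 mm up; its lowest 12 mm are a 104 mm foot that sits in the mouth below. Two ears (44 mm wide, 10 thick, 50 mm up) stand out 19 mm along its +y and -y; the rim at its +x and -x can be pinched from above, one finger inside. About 0.36 kg.
- pot_rim (a point): Centre of the mouth of the upper pot, 74 mm above its underside.
- lower_pot: The lower pot of the stack, same shape and size, standing on the shelf; stays where it is. Its rim is 74 mm above the shelf, the upper pot's underside starts 62 mm above the shelf.
- cup: Open stainless steel cup holding 6 macadamia nuts, straight cylinder, 68 mm outside diameter, 95 mm high, wall 3 mm, floor 4 mm. Origin at the centre of its underside, z up. About 0.16 kg empty.
- cup_rim (a point): Centre of the cup's mouth, 95 mm above its underside.
- tub: Bystander: white condiment tub with a flip-top lid, 81 mm square, 97 mm high. Origin at the underside. Leave alone.
- tumbler: Bystander: empty glass tumbler, 74 mm across, 110 mm high. Leave alone.
- tongs: Bystander: steel tongs with a locking slide ring lying on the shelf, 270 mm long. Leave alone.
- split0: Wood split to load (2 to 4 of the four are there): a wooden block 64 x 20 x 24 mm (x, y, z), one long side dark with bark, lying on the shelf. Origin at the centre of its underside. 25 g.
- split1: Wood split to load (2 to 4 of the four are there): a wooden block 64 x 20 x 24 mm (x, y, z), one long side dark with bark, lying on the shelf. Origin at the centre of its underside. 25 g.
- split2: Wood split to load (2 to 4 of the four are there): a wooden block 64 x 20 x 24 mm (x, y, z), one long side dark with bark, lying on the shelf. Origin at the centre of its underside. 25 g.
- split3: Wood split to load (2 to 4 of the four are there): a wooden block 64 x 20 x 24 mm (x, y, z), one long side dark with bark, lying on the shelf. Origin at the centre of its underside. 25 g.
- nut0: Macadamia nut in its hard brown shell, one of six in the cup: a ball of 22 mm diameter, origin at its centre. 10 g.
- nut1: Macadamia nut in its hard brown shell, one of six in the cup: a ball of 22 mm diameter, origin at its centre. 10 g.
- nut2: Macadamia nut in its hard brown shell, one of six in the cup: a ball of 22 mm diameter, origin at its centre. 10 g.
- nut3: Macadamia nut in its hard brown shell, one of six in the cup: a ball of 22 mm diameter, origin at its centre. 10 g.
- nut4: Macadamia nut in its hard brown shell, one of six in the cup: a ball of 22 mm diameter, origin at its centre. 10 g.
- nut5: Macadamia nut in its hard brown shell, one of six in the cup: a ball of 22 mm diameter, origin at its centre. 10 g.
Mind the look-alikes: they are no part of the job. What is shaped like the pot but orange or white is not meant.

How it is judged (in metres and radians):
On the way, in this order (a step that is already met when the one before it is completed fails the run):
1. the trivet is snapped open (value of joint crossbar above 1 rad), for 0.3 s.
2. the top pot stands flat in the middle of the open trivet, released (value of joint crossbar above 1 rad and horizontal distance between pot and trivet below 0.025 m and height (world z) of pot between 0.012 and 0.028 m and angle between pot's own z axis and vertical below 0.12 rad and contact force between the fingers and pot below 0.2 N), for 0.3 s.
3. the cup is tipped out over the pot (angle between cup's own z axis and vertical above 1.3 rad and horizontal distance between cup_rim and pot below 0.11 m and height (world z) of cup_rim above 0.08 m), for 0.2 s.
At the end, for the whole second after the job is handed in: Trivet open (over 1.0 rad); pot flat on it (tilt under 0.12 rad, within 25 mm of the pivot); every split and nut lies in the pot (within 66 mm of its axis, 8 to 90 mm above its underside); the cup stands upright on the shelf, at rest and released (all of step 2 and linear speed of each of pot, cup below 0.02 m/s and horizontal distance between each of split0, split1, split2, split3, nut0, nut1, nut2, nut3, nut4, nut5 and pot below 0.066 m and z of split0 in the frame of pot between 0.008 and 0.09 m and z of split1 in the frame of pot between 0.008 and 0.09 m and z of split2 in the frame of pot between 0.008 and 0.09 m and z of split3 in the frame of pot between 0.008 and 0.09 m and z of nut0 in the frame of pot between 0.008 and 0.09 m and z of nut1 in the frame of pot between 0.008 and 0.09 m and z of nut2 in the frame of pot between 0.008 and 0.09 m and z of nut3 in the frame of pot between 0.008 and 0.09 m and z of nut4 in the frame of pot between 0.008 and 0.09 m and z of nut5 in the frame of pot between 0.008 and 0.09 m and angle between cup's own z axis and vertical below 0.1 rad and height (world z) of cup between -0.006 and 0.008 m and contact force between the fingers and cup below 0.2 N); the robot touches nothing.
It fails at once if a bystander or the lower pot is displaced by more than 30 mm (distance of any of lower_pot, tub, tumbler, tongs from where it was at the start of the episode above 0.03 m).
Of split0, split1, split2, split3 only 2 to 4 are there at a start; the rules pass over those that are not, and their reading is None.
At some moment in a run one of split0, split1, split2, split3 may be knocked a few centimetres aside while the robot is not near it.
It also fails if it takes over 210 s, if anything falls off the work surface, if the arm or the gripper's body presses on something with over 40 N, if the wrist force passes 120 N, or if a joint passes its speed limit or range.

## Working session

There is one attempt and no reset: what is moved stays moved. The work goes in short steps, each a Python script; the robot and the scene stay as the last script left them, time stands still between calls to the robot, and variables do not carry over. Pictures are saved under pics/ and viewed, and the job is handed in when it is done.

```bash
mkdir -p pics && cat > h.py <<'E'
import numpy as np, cv2
from workcell import env
from scipy.spatial.transform import Rotation as R
def save(f,name,crop=None,scale=1):
    im=f["image"]
    if crop: x0,y0,x1,y1=crop; im=im[y0:y1,x0:x1]
    if scale!=1: im=cv2.resize(im,None,fx=scale,fy=scale,interpolation=cv2.INTER_CUBIC)
    cv2.imwrite("pics/"+name,im)
E
python3 - <<'E'
from h import *
for n in("top","side"):
    f=env.grab_frame(n); save(f,n+"0.png")
    print(n,{k:f[k] for k in f if k!="image"})
print(env.read_state())
E
```

```text
top {'fx': 368.3637425034017, 'fy': 368.3637425034017, 'cx': 309.65101232627677, 'cy': 193.70550267126401, 'D': array([0.01743996, 0.        , 0.        , 0.        , 0.        ]), 'position': array([ 0.40672448, -0.05049375,  1.17251251]), 'orientation': array([  4.63808602,   0.21364196, -91.05829066]), 'shot': 1}
side {'fx': 462.44983129371553, 'fy': 462.44983129371553, 'cx': 322.17857149375106, 'cy': 196.5871345385159, 'D': array([-0.04562925,  0.        ,  0.        ,  0.        ,  0.        ]), 'position': array([-0.1032911 ,  0.84354642,  0.91453944]), 'orientation': array([ 5.42111818e+01,  1.25797730e-01, -1.46690548e+02]), 'shot': 2}
{'clock': 0.1, 'joint_positions': array([-5.37670055e+01,  2.20849054e+01,  3.88430779e-01, -2.48139200e-02,
       -6.84125983e+01, -1.48156398e+01]), 'qvel': array([-0.05224037, -0.14112624,  0.18888904,  0.24853857, -0.02201529,
        0.01147873]), 'joint_torque': array([-3.56127421e-04, -3.91688597e+01,  1.87935269e+01,  4.23191518e+00,
        1.34925259e-02, -7.70917222e-05]), 'position': array([ 0.22803075, -0.58133655,  0.2215912 ]), 'tool_rot': array([-8.98886559e+01,  5.60200937e-03,  2.14082087e+01]), 'force': array([ 0.61854422, -0.41270889, -0.29929453]), 'wrist_torque': array([-0.02658244, -0.00432942, -0.02032454]), 'opening': 1.0001079334090568}
```

View pics/top0.png

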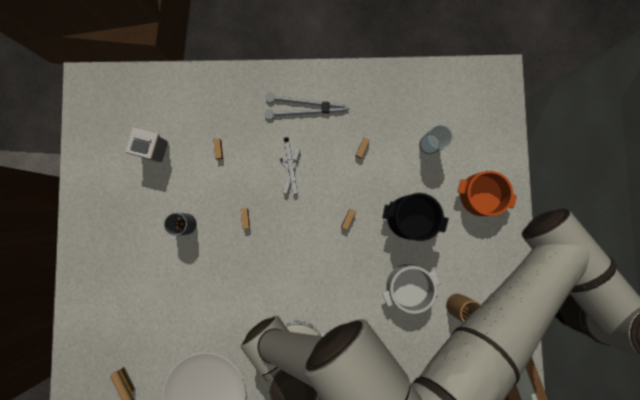

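View pics/side0.png

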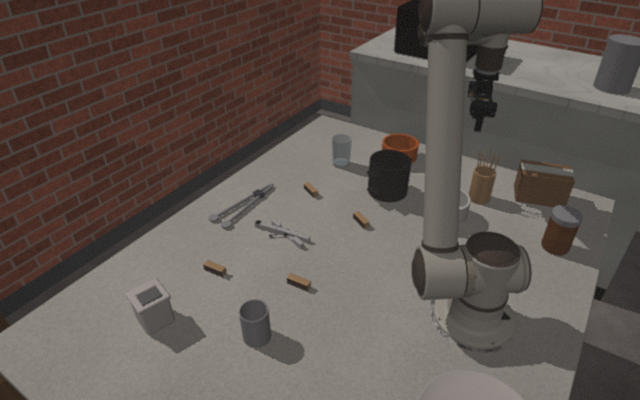

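Top view: black stack at (415,217), with orange (487,195) and white (411,290) look-alikes. The trivet is at (290,165) with its tab dot at (286,140). The cup is at (180,224), and four splits are at (218,149), (362,148), (245,218) and (348,219). Now measuring.

```bash
cat >> h.py <<'E'
def ray(f,uv):
    K=np.array([[f["fx"],0,f["cx"]],[0,f["fy"],f["cy"]],[0,0,1]])
    p=cv2.undistortPoints(np.array(uv,float).reshape(-1,1,2),K,np.array(f["D"]))[:,0]
    d=np.c_[p[:,0],-p[:,1],-np.ones(len(p))]
    return R.from_euler("xyz",f["orientation"],degrees=True).apply(d)
def at_z(f,uv,z):
    d=ray(f,uv); c=np.array(f["position"]); t=(z-c[2])/d[:,2]
    return c+t[:,None]*d
def proj(f,P):
    P=np.atleast_2d(P).astype(float)
    q=R.from_euler("xyz",f["orientation"],degrees=True).inv().apply(P-f["position"])
    q=np.c_[q[:,0],-q[:,1],-q[:,2]]
    K=np.array([[f["fx"],0,f["cx"]],[0,f["fy"],f["cy"]],[0,0,1]])
    return cv2.projectPoints(q,np.zeros(3),np.zeros(3),K,np.array(f["D"]))[0][:,0]
E
python3 - <<'E'
from h import *
np.set_printoptions(precision=4,suppress=True)
T=env.grab_frame("top");S=env.grab_frame("side")
for n in["pot","pot_rim","cup","cup_rim","trivet","tab","split0","tub","tumbler","tongs"]:
  for nm,f in(("T",T),("S",S)):
    for r in env.search_frame(f,n)[:5]:
        print(n,nm,round(r["score"],2),np.array(r["xyz"]),proj(f,r["xyz"])[0].round())
for r in env.trace(T,"split0"):
    m=r["mask"]; 
    ys,xs=np.nonzero(m); print("splitmask",r["score"],len(xs),xs.mean(),ys.mean())
for n in("crossbar","trivet","tab"):
  for r in env.trace(T,n):
    ys,xs=np.nonzero(r["mask"]); print(n,r["score"],len(xs),xs.min(),xs.max(),ys.min(),ys.max())
save(T,"triv0.png",(255,125,325,205),8)
save(T,"pots0.png",(370,150,530,320),4)
S_=S
save(S,"side_tr.png",(240,200,340,260),8)
E
```

```text
pot T 0.84 [ 0.4233 -0.3668  0.0832] [418. 216.]
pot T 0.69 [ 0.4968 -0.5987  0.0319] [488. 191.]
pot T 0.56 [ 0.205  -0.3547  0.0172] [411. 288.]
pot T 0.26 [ 0.6465 -0.2151  0.0224] [362. 147.]
pot T 0.23 [ 0.4195 -0.2906  0.0549] [390. 218.]
pot S 0.95 [ 0.5003 -0.6259  0.0546] [402. 140.]
pot S 0.84 [ 0.4197 -0.3406  0.1124] [388. 167.]
pot S 0.6 [ 0.1588 -0.3463  0.0511] [463. 208.]
pot_rim T 0.76 [ 0.4217 -0.3614  0.0815] [416. 217.]
pot_rim T 0.75 [ 0.488  -0.5984  0.0297] [488. 194.]
pot_rim T 0.6 [ 0.2064 -0.3503  0.0188] [410. 287.]
pot_rim S 0.81 [ 0.1545 -0.3493  0.0502] [464. 208.]
pot_rim S 0.76 [ 0.424  -0.3477  0.1104] [388. 166.]
pot_rim S 0.58 [ 0.5011 -0.6301  0.0552] [402. 140.]
pot_rim S 0.23 [0.591  0.0194 0.0176] [280. 230.]
cup T 0.6 [0.4163 0.3542 0.0581] [177. 223.]
cup S 0.87 [0.408  0.351  0.0552] [255. 323.]
cup_rim T 0.61 [0.4183 0.3575 0.057 ] [176. 222.]
cup_rim T 0.41 [ 0.7843 -0.024   0.0137] [301. 106.]
cup_rim S 0.56 [0.4123 0.35   0.0601] [254. 321.]
trivet T 0.73 [0.598  0.0145 0.0194] [289. 163.]
trivet S 0.93 [0.5904 0.02   0.0161] [281. 231.]

[... 420 characters left out ...]
 0.0189] [310. 188.]
tub S 0.83 [0.6283 0.4584 0.0931] [151. 301.]
tub S 0.4 [ 0.4123 -0.1632  0.0235] [362. 218.]
tumbler T 0.63 [ 0.6638 -0.4409  0.0668] [438. 136.]
tumbler S 0.63 [ 0.6488 -0.4124  0.078 ] [340. 148.]
tongs T 0.37 [ 0.4167 -0.1648  0.0229] [348. 220.]
tongs S 0.94 [ 0.7739 -0.0178  0.0062] [243. 207.]
splitmask 0.69 167 245.29341317365268 218.1437125748503
splitmask 0.67 152 361.8618421052632 147.44078947368422
splitmask 0.67 289 290.20415224913495 165.04152249134947
splitmask 0.54 141 217.97163120567376 148.68794326241135
splitmask 0.47 142 347.48591549295776 219.14084507042253
crossbar 0.64 268 284 296 136 193
trivet 0.94 507 280 299 136 193
tab 0.56 259 284 296 136 192
```

View pics/triv0.png

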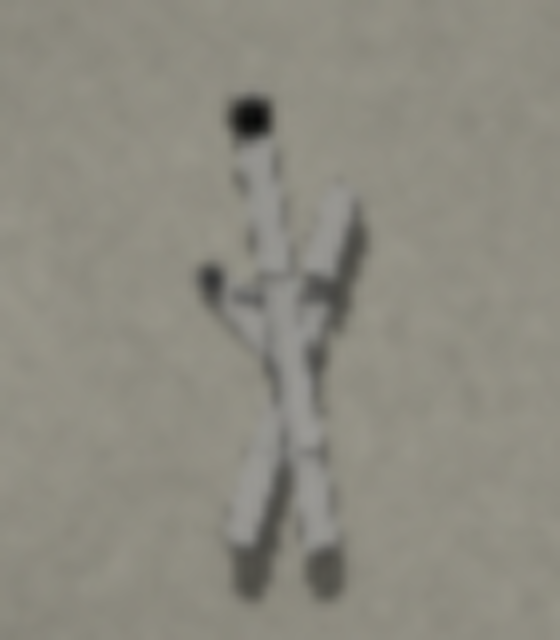

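View pics/pots0.png

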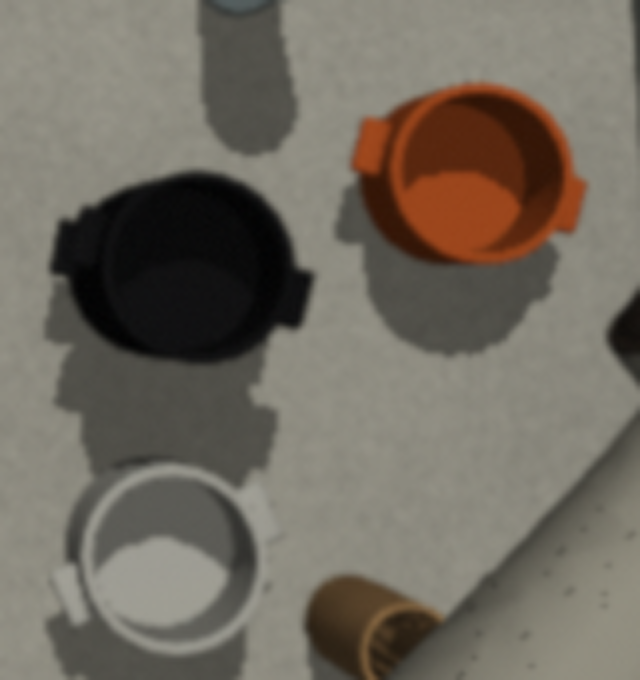

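View pics/side_tr.png

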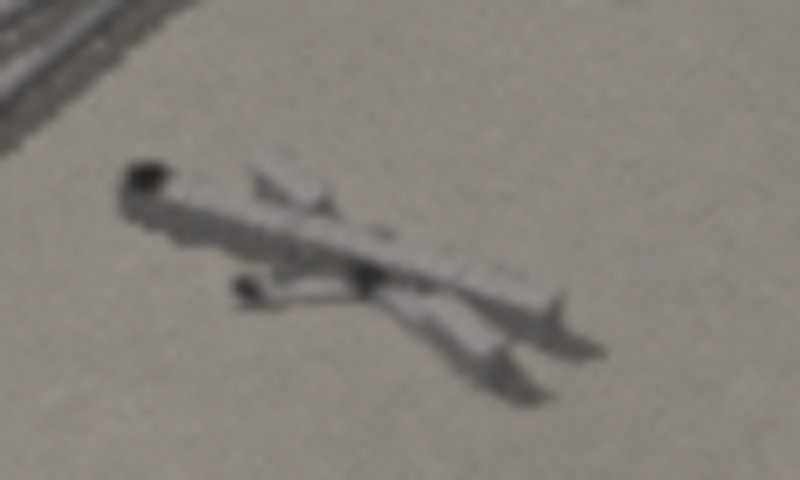

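Pots crop: the black stack shows two ears one above the other at its left end (two pots), unlike the single orange and white ones, so the black upper pot is the one meant. Trivet crop: tab dot at (286.2,139.8), fixed bar running from (285,192.5) to (297.5,149).

```bash
python3 - <<'E'
from h import *
from scipy.optimize import least_squares
np.set_printoptions(precision=4,suppress=True)
T=env.grab_frame("top");S=env.grab_frame("side")
P=at_z(T,[[286.25,139.75],[295.2,193],[297.7,148.3],[285.0,193]],.02)
print(P, np.linalg.norm(P[0]-P[1]),np.linalg.norm(P[2]-P[3]))
Q=at_z(S,[[240+147/8,200+177/8],[240+560/8,200+295/8],[240+265/8,200+160/8],[240+500/8,200+350/8]],.02)
print(Q)
# pivot as intersection
def inter(a,b,c,d):
    A=np.c_[(b-a)[:2],-(d-c)[:2]]; s=np.linalg.solve(A,(c-a)[:2]); return a+s[0]*(b-a)
for X in(P,Q):
    o=inter(*X); print("pivot",o,np.linalg.norm(X-o,axis=1),"cross ang",np.degrees(np.arctan2(*(X[0]-X[1])[1::-1])),"fixed",np.degrees(np.arctan2(*(X[2]-X[3])[1::-1])))
# dots agree?
# splits
for f,nm in((T,"T"),(S,"S")):
  for r in env.trace(f,"split0"):
    ys,xs=np.nonzero(r["mask"]); 
    if len(xs)>280 and nm=="T":continue
    print(nm,len(xs),round(xs.mean(),1),round(ys.mean(),1),round(r["score"],2), at_z(f,[[xs.mean(),ys.mean()]],.02)[0])
# pot rim masks
for r in env.trace(T,"pot")[:1]:
    ys,xs=np.nonzero(r["mask"]);print(len(xs),xs.min(),xs.max(),ys.min(),ys.max())
save(T,"a.png",(200,130,270,240),7)
save(T,"b.png",(325,130,395,240),7)
save(T,"c.png",(150,190,215,265),8)
save(T,"d.png",(375,180,455,250),9)
save(S,"e.png",(350,130,430,210),9)
E
```

```text
[[ 0.6736  0.0232  0.02  ]
 [ 0.5034 -0.0026  0.02  ]
 [ 0.6454 -0.0127  0.02  ]
 [ 0.504   0.0294  0.02  ]] 0.17216992106499193 0.1475737815876367
[[ 0.6704  0.0272  0.02  ]
 [ 0.4982 -0.0027  0.02  ]
 [ 0.6388 -0.0059  0.02  ]
 [ 0.4991  0.0343  0.02  ]]
pivot [0.575  0.0083 0.02  ] [0.0997 0.0725 0.0735 0.0741] cross ang 8.621834267646054 fixed -16.5910364297769
pivot [0.5789 0.0113 0.02  ] [0.0928 0.082  0.0623 0.083 ] cross ang 9.869897363307114 fixed -16.038610347380967
T 154 244.9 218.3 0.67 [0.4271 0.1556 0.02  ]
T 142 362.0 147.3 0.57 [ 0.6446 -0.2166  0.02  ]
T 129 217.6 147.4 0.56 [0.6529 0.2411 0.02  ]
T 153 348.3 218.0 0.5 [ 0.4221 -0.1672  0.02  ]
S 194 361.1 219.1 0.61 [ 0.4131 -0.1585  0.02  ]
S 131 310.5 188.9 0.52 [ 0.6372 -0.2077  0.02  ]
S 254 298.0 281.4 0.5 [0.4229 0.1628 0.02  ]
S 345 282.1 230.6 0.23 [0.5846 0.0197 0.02  ]
2204 382 440 263 313
```

View pics/d.png

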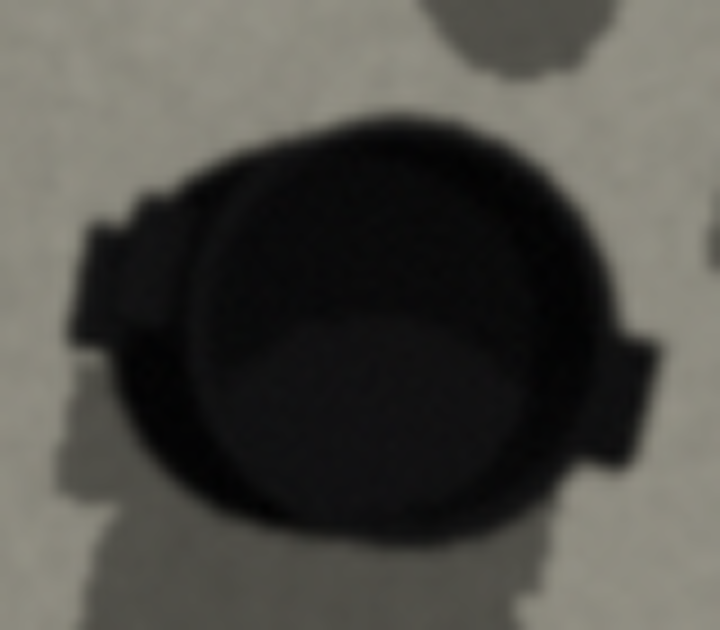

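View pics/e.png

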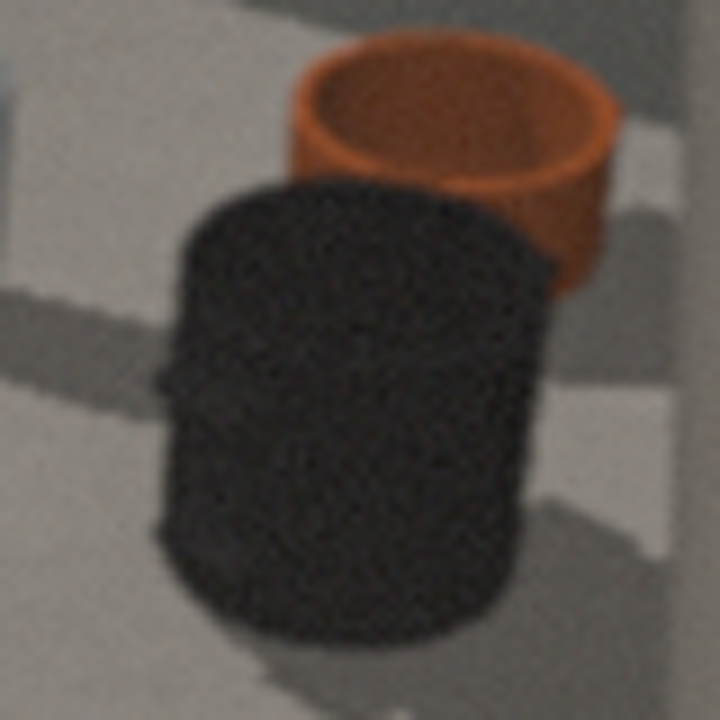

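View pics/c.png

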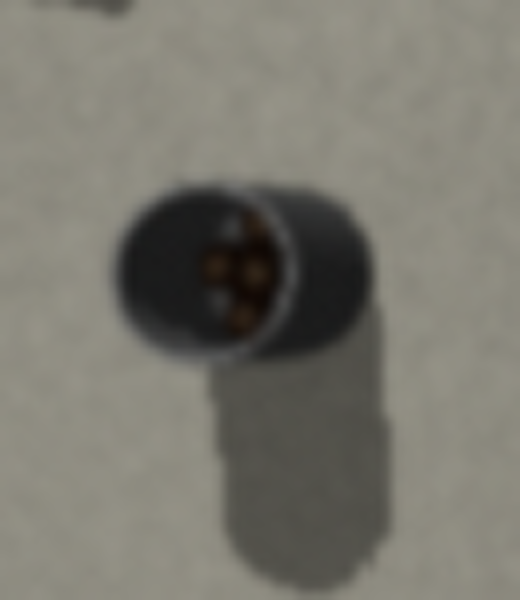

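Measurements are consistent: tab at 99.7 mm from the pivot, bars 25° apart. I'll push the tab counter-clockwise (towards +y) along an arc.

```bash
cat > h2.py <<'E'
from h import *
np.set_printoptions(precision=4,suppress=True)
def down(yaw): return [-90,0,yaw]
E
python3 - <<'E'
from h2 import *
piv=np.array([.574,.0095]); phi0=9.0
def pose(phi,s,z):
    a=np.radians(phi); u=np.array([np.cos(a),np.sin(a)]); t=np.array([-u[1],u[0]])
    return [*(piv+.1*u-s*t),z]
env.gripper_to(0.0)
env.goto(pose(phi0,.036,.12),down(phi0))
env.move_straight(pose(phi0,.036,.010),rate=.1)
print(env.read_state()["position"],pose(phi0,.036,.01))
for d in range(0,53,4):
    hit=env.move_straight(pose(phi0+d,.022,.010),rotation=down(phi0+d),rate=.05,force_limit=25)
    print(d,hit,env.read_state()["force"])
    if hit: break
f=env.grab_frame("top");save(f,"push.png",(230,110,350,210),6)
env.move_straight(pose(phi0+d,.04,.010),rate=.08)
p=env.read_state()["position"]
env.move_straight([p[0],p[1],.2],rate=.15)
print(env.read_state()["clock"])
E
```

```text
[ 0.679  -0.0103  0.0109] [np.float64(0.678400474800962), np.float64(-0.010413333757401867), 0.01]
0 False [-0.5775  0.0918 -0.0288]
4 False [-0.6577 -3.9432  1.6039]
8 False [-1.3703 -3.3102  1.221 ]
12 False [-1.1729 -3.25    0.5845]
16 False [-0.2377 -2.9823  0.254 ]
20 False [ 0.2907 -2.8897  0.1174]
24 False [ 0.0368 -3.096  -0.7612]
28 False [-0.1046  0.032  -0.4431]
32 False [ 0.407  -0.3244 -0.0149]
36 False [ 0.0598 -0.6582 -0.5335]
40 False [-0.281   0.2861 -0.0866]
44 False [ 0.0536 -0.1182 -0.2695]
48 False [-0.3268  0.5493 -0.0868]
52 False [-0.6391  0.1882 -0.8238]
13.0917
```

```bash
python3 - <<'E'
from h2 import *
env.gripper_to(0.55)
env.set_joints([-53.766, 22.042, 0.453, 0, -68.411, -14.817])
T=env.grab_frame("top");S=env.grab_frame("side")
save(T,"t1.png",(200,110,400,260),4);save(S,"s1.png",(230,190,350,270),6)
c=at_z(T,[[375+402/9,180+330/9]],.136)[0];print("rim c",c)
E_=at_z(T,[[375+125/9,180+255/9],[375+645/9,180+410/9]],.112);print(E_,np.linalg.norm(E_[0]-E_[1]),E_.mean(0))
e=E_[0]-E_[1];print("y axis dir deg",np.degrees(np.arctan2(e[1],e[0])))
# overlay predicted outlines
im=T["image"].copy()
def circ(f,c,r,z): 
    a=np.linspace(0,2*np.pi,60);return proj(f,np.c_[c[0]+r*np.cos(a),c[1]+r*np.sin(a),0*a+z])
cc=c
for nm,f,b in(("T",T,(375,180)),("S",S,(350,130))):
    im=cv2.resize(f["image"][b[1]:b[1]+80,b[0]:b[0]+80],None,fx=9,fy=9,interpolation=cv2.INTER_CUBIC)
    im=np.clip(im.astype(int)*2,0,255).astype(np.uint8)
    for r,z,col in((.068,.136,(0,255,0)),(.060,.136,(0,255,255)),(.068,.0,(255,0,0))):
        q=(circ(f,cc,r,z)-b+.5)*9
        cv2.polylines(im,[q.astype(int)],True,col,1)
    cv2.imwrite(f"pics/ov{nm}.png",im)
E
```

```text
rim c [ 0.4206 -0.3551  0.136 ]
[[ 0.4464 -0.2751  0.112 ]
 [ 0.3942 -0.4379  0.112 ]] 0.17093837059707814 [ 0.4203 -0.3565  0.112 ]
y axis dir deg 72.2262369809458
```

View pics/t1.png

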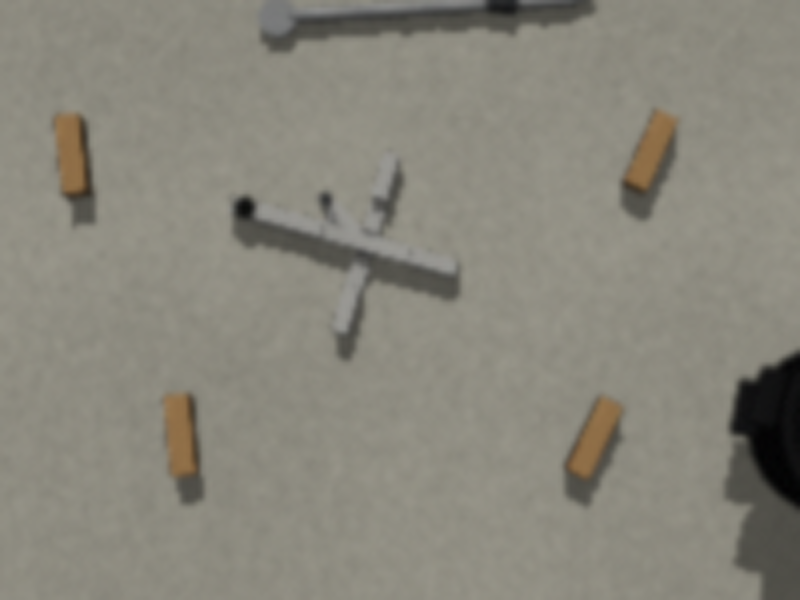

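View pics/ovT.png

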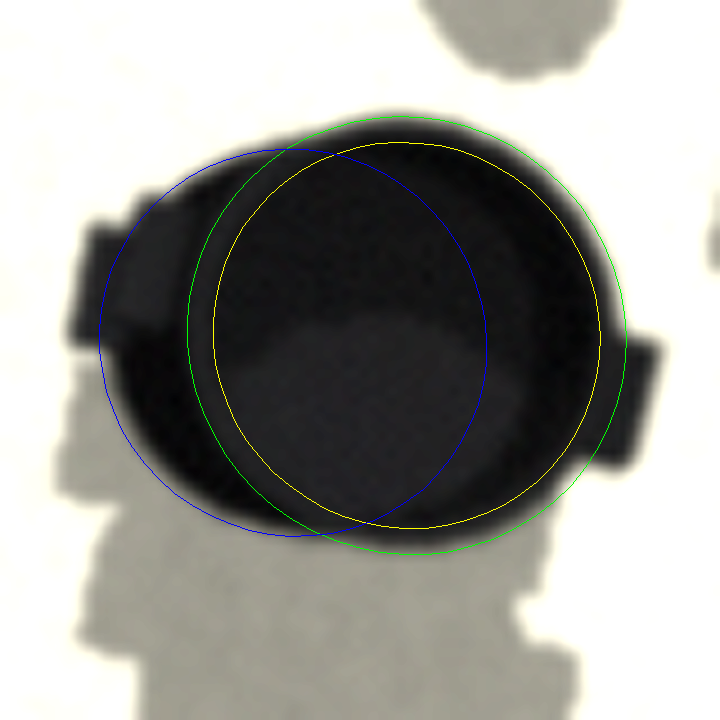

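View pics/ovS.png

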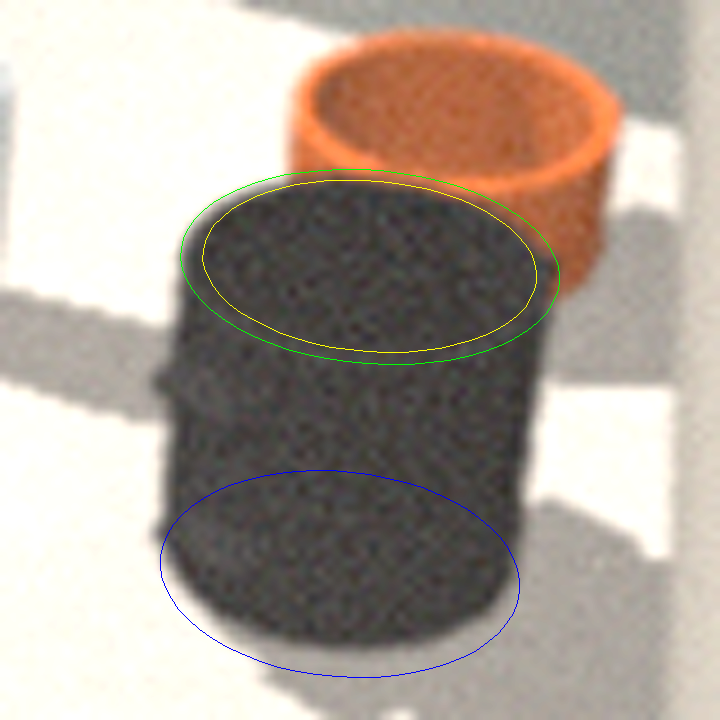

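The t1 crop shows the trivet open as a square cross: dot at (245,208), crossbar end (458,268), fixed bar (392,153)–(342,330). The overlay rim circles match the black stack in both views. Now the pinch on the upper pot's +x rim.

```bash
python3 - <<'E'
from h2 import *
T=env.grab_frame("top")
uv=np.array([[245,208],[458,268],[392,153],[342,330]])/4+[200,110]
X=at_z(T,uv,.02)
A=np.c_[(X[1]-X[0])[:2],-(X[3]-X[2])[:2]]; s=np.linalg.solve(A,(X[2]-X[0])[:2]);o=X[0]+s[0]*(X[1]-X[0]);print("pivot",o,np.linalg.norm(X-o,axis=1))
c=np.array([.4215,-.3545]); a=np.radians(-18); d=np.array([np.cos(a),np.sin(a)])
for sgn in(1,-1):
  g=c+sgn*.064*d
  for yaw in(72,-108):
    for z in(.104,.3):
      print(sgn,yaw,z,env.inverse_kinematics([*g,z],down(yaw)))
E
```

```text
pivot [0.5746 0.0074 0.02  ] [0.1002 0.0748 0.074  0.072 ]
1 72 0.104 [-22.6355  26.6423 -10.5643   0.     -52.7934   4.6355]
1 72 0.3 [-22.6355  18.2901   5.9007   0.     -77.6106   4.6355]
1 -108 0.104 [ -22.6355   26.6423  -10.5643    0.      -52.7934 -175.3645]
1 -108 0.3 [ -22.6355   18.2901    5.9007    0.      -77.6106 -175.3645]
-1 72 0.104 [-23.9141  16.5261 -27.228    0.     -46.2459   5.9141]
-1 72 0.3 [-23.9141   6.0751  -9.8686   0.     -74.0563   5.9141]
-1 -108 0.104 [ -23.9141   16.5261  -27.228     0.      -46.2459 -174.0859]
-1 -108 0.3 [ -23.9141    6.0751   -9.8686    0.      -74.0563 -174.0859]
```

```bash
python3 - <<'E'
from h2 import *
c=np.array([.4218,-.3542]); a=np.radians(-18); d=np.array([np.cos(a),np.sin(a)])
g=c+.064*d
env.goto([*g,.22],down(72))
hit=env.move_straight([*g,.104],rate=.08,force_limit=8)
s=env.read_state();print(hit,s["position"],s["force"])
if not hit:
    env.gripper_to(0.0,50)
    s=env.read_state();print(s["opening"]*87,s["force"],s["position"])
T=env.grab_frame("top");S=env.grab_frame("side");save(T,"g1.png",(370,150,480,260),6);save(S,"g1s.png",(330,110,450,220),6)
E
```

```text
False [ 0.483  -0.3742  0.1046] [-0.1685 -0.2388 -0.4837]
7.642579062859583 [ 0.7739 -0.3415 -1.2718] [ 0.4829 -0.3741  0.104 ]
```

View pics/g1s.png

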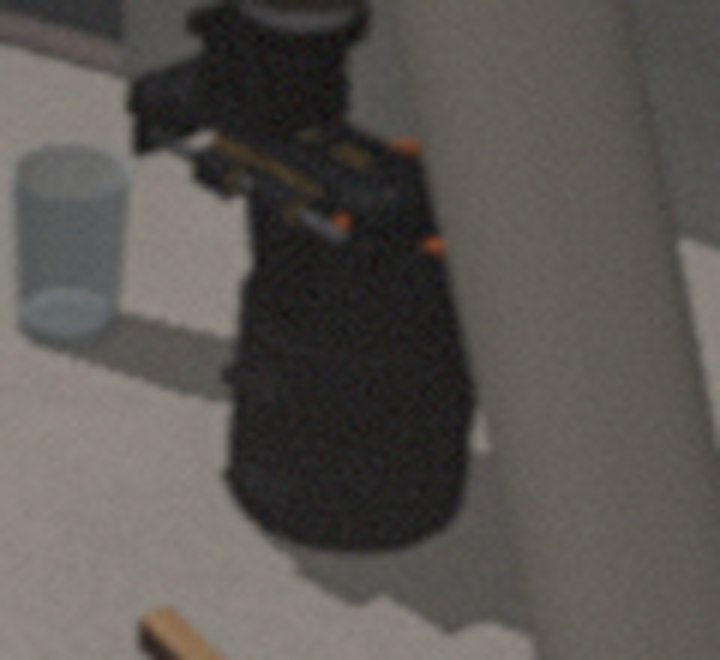

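Opening is 7.6 mm, matching the 8 mm wall, and the picture shows the gripper on the rim of the black stack. Lifting.

```bash
python3 - <<'E'
from h2 import *
c=np.array([.4218,-.3542]); a=np.radians(-18); d=np.array([np.cos(a),np.sin(a)])
g=c+.064*d
env.move_straight([*g,.15],rate=.05)
env.move_straight([*g,.26],rate=.1)
s=env.read_state();print(s["opening"]*87,s["force"],s["wrist_torque"],s["position"])
T=env.grab_frame("top");S=env.grab_frame("side");save(T,"l1.png",(330,130,530,280),4);save(S,"l1s.png",(300,60,460,220),4)
E
```

```text
7.351297543332976 [-1.0171  0.4618 -3.7917] [-0.0615 -0.2254  0.0006] [ 0.4823 -0.3737  0.259 ]
```

View pics/l1s.png

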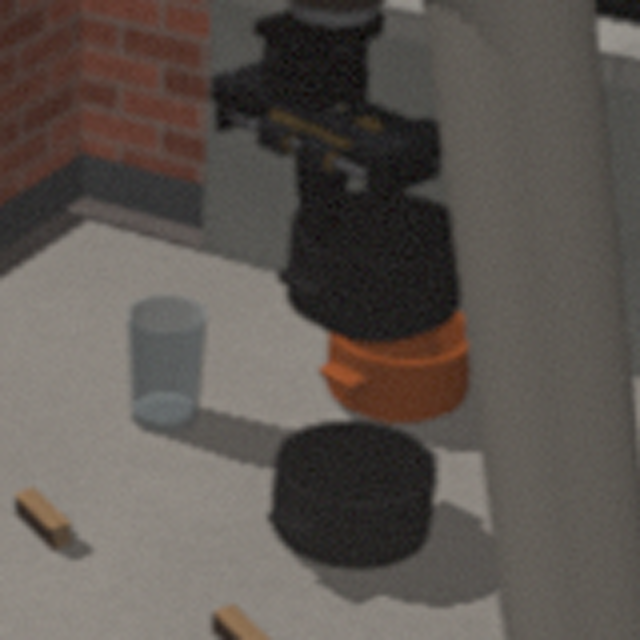

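View pics/l1.png

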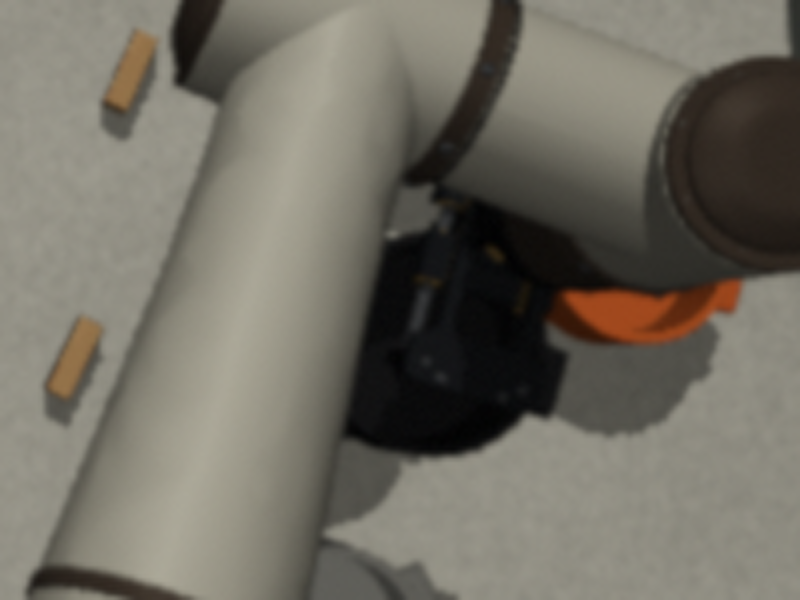

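The pot is lifted level and the lower pot stayed in place. Carrying it to the trivet.

```bash
python3 - <<'E'
from h2 import *
piv=np.array([.5743,.0085]); a=np.radians(-18); d=np.array([np.cos(a),np.sin(a)])
g=piv+.064*d
env.move_straight([*g,.22],rate=.15)
env.move_straight([*g,.08],rate=.08)
hit=env.move_straight([*g,.058],rate=.03,force_limit=5)
s=env.read_state();print(hit,s["opening"]*87,s["force"],s["position"])
T=env.grab_frame("top");S=env.grab_frame("side");save(S,"p1s.png",(200,150,360,270),5)
E
```

```text
True 7.818900467654719 [-1.5101  0.1804  3.9344] [ 0.635  -0.0113  0.062 ]
```

View pics/p1s.png

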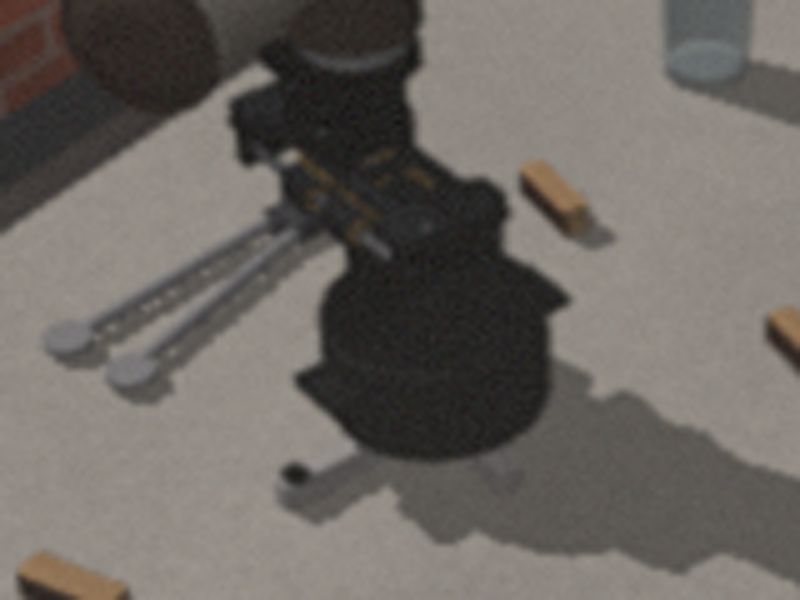

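Contact came at exactly the expected height (TCP z 0.062 gives an underside at 0.020). Releasing, retracting and then looking.

```bash
python3 - <<'E'
from h2 import *
env.gripper_to(0.4)
p=env.read_state()["position"]
env.move_straight([p[0],p[1],.22],rate=.12)
env.gripper_to(0.7)
env.set_joints([-53.766, 22.042, 0.453, 0, -68.411, -14.817])
T=env.grab_frame("top");S=env.grab_frame("side")
print(env.read_state()["clock"])
save(S,"q1s.png",(200,150,360,270),5);save(T,"q1.png",(200,110,400,260),4)
save(T,"q_full.png")
for n in("pot","split0"):
  for r in env.search_frame(T,n)[:6]: print(n,round(r["score"],2),np.array(r["xyz"]))
# split poses by colour
hsv=cv2.cvtColor(T["image"],cv2.COLOR_BGR2HSV)
m=((hsv[...,0]>5)&(hsv[...,0]<20)&(hsv[...,1]>100)&(hsv[...,2]>70)).astype(np.uint8)
m[:100]=0;m[250:]=0;m[:,:190]=0;m[:,400:]=0
cs,_=cv2.findContours(m,cv2.RETR_EXTERNAL,cv2.CHAIN_APPROX_NONE)
for c in cs:
  if cv2.contourArea(c)<40: continue
  mm=np.zeros_like(m);cv2.drawContours(mm,[c],-1,1,-1)
  ys,xs=np.nonzero(mm);P=at_z(T,np.c_[xs,ys],.024)[:,:2]
  mu=P.mean(0);w,v=np.linalg.eigh(np.cov((P-mu).T));print("split",len(xs),mu,"px",xs.mean().round(1),ys.mean().round(1),"len",np.sqrt(12*w[::-1]),"ang",np.degrees(np.arctan2(v[1,1],v[0,1])))
E
```

```text
34.1417
pot 0.96 [ 0.2081 -0.3552  0.0144]
pot 0.85 [ 0.4973 -0.5984  0.0322]
pot 0.83 [0.578  0.0062 0.039 ]
split0 0.67 [0.6514 0.2365 0.0271]
split0 0.6 [0.4295 0.1542 0.0243]
split0 0.57 [ 0.6492 -0.2163  0.023 ]
split 121 [ 0.4181 -0.1659] px 348.1 219.2 len [0.0608 0.0189] ang 152.32446352383832
split 119 [0.4265 0.155 ] px 244.9 218.5 len [0.0607 0.0186] ang -175.15295680280133
split 123 [0.6494 0.2398] px 217.7 148.3 len [0.0622 0.0197] ang -173.57167555138085
split 111 [ 0.6421 -0.2165] px 362.2 147.8 len [0.0615 0.0179] ang 155.15719637565198
```

View pics/q1.png

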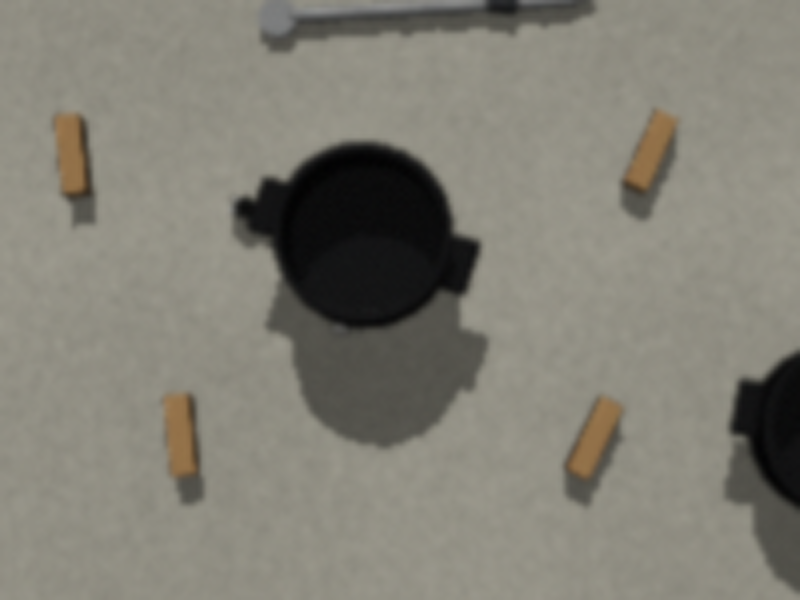

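View pics/q1s.png

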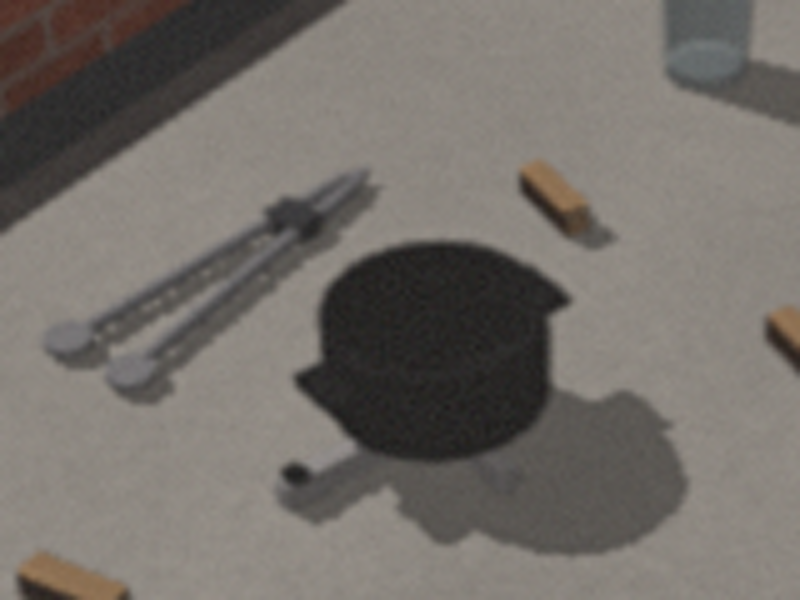

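View pics/q_full.png

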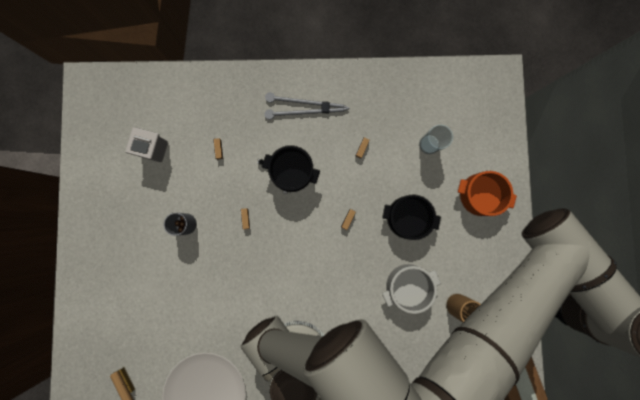

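The pot stands flat and centred on the open cross. Four splits were measured, each about 62×19 mm in outline as expected. Loading plan: three side by side on the pot floor, one on top, re-detecting each split before grasping it.

```bash
cat >> h2.py <<'E'
def splits(T,piv=(.574,.0085)):
    hsv=cv2.cvtColor(T["image"],cv2.COLOR_BGR2HSV)
    m=((hsv[...,0]>5)&(hsv[...,0]<20)&(hsv[...,1]>100)&(hsv[...,2]>70)).astype(np.uint8)
    m[:80]=0;m[262:]=0;m[:,:100]=0;m[:,430:]=0
    out=[]
    cs,_=cv2.findContours(m,cv2.RETR_EXTERNAL,cv2.CHAIN_APPROX_NONE)
    for c in cs:
        mm=np.zeros_like(m);cv2.drawContours(mm,[c],-1,1,-1)
        ys,xs=np.nonzero(mm)
        if len(xs)<45: continue
        P=at_z(T,np.c_[xs,ys],.024)[:,:2];mu=P.mean(0)
        if np.hypot(*(mu-piv))<.075: continue
        w,v=np.linalg.eigh(np.cov((P-mu).T))
        out.append((mu,np.degrees(np.arctan2(v[1,1],v[0,1])),np.sqrt(12*w[::-1]),len(xs)))
    return out
def pick(mu,ang,z=.005):
    ang=(ang+90)%180-90
    j1=np.degrees(np.arctan2(mu[1],mu[0])); yaw=min((ang,ang+180),key=lambda y:abs(y-j1-90))
    env.gripper_to(.5)
    env.goto([*mu,.13],down(yaw))
    hit=env.move_straight([*mu,z],rate=.12,force_limit=12)
    env.gripper_to(0.0,25)
    print("pick",hit,mu,yaw,"mm",env.read_state()["opening"]*87,env.read_state()["position"])
    env.move_straight([*mu,.16],rate=.18)
    o=env.read_state()["opening"]*87; print("held",o)
    return o>12
E
python3 - <<'E'
from h2 import *
T=env.grab_frame("top")
print("rim",at_z(T,[[291,168.5]],.094))
s=splits(T)
for x in s: print(x)
# near right one first
mu,ang,l,n=min(s,key=lambda x:np.hypot(*(x[0]-[.418,-.166])))
ok=pick(mu,ang)
c=np.array([.574,.0085])
if ok:
    p=[c[0]-.0235,c[1]]
    env.goto([*p,.17],down(90))
    hit=env.move_straight([*p,.046],rate=.12,force_limit=8)
    print(hit,env.read_state()["position"],env.read_state()["force"])
    env.gripper_to(.27)   # ~23.5mm
    env.move_straight([*p,.17],rate=.15)
T=env.grab_frame("top");save(T,"r1.png",(200,110,400,260),4)
for x in splits(T): print(x)
print(env.read_state()["clock"])
E
```

```text
rim [[0.57   0.0056 0.094 ]]
(array([ 0.4176, -0.1657]), np.float64(152.6166192905788), array([0.0607, 0.0191]), 121)
(array([0.4265, 0.155 ]), np.float64(-175.15295680280133), array([0.0607, 0.0186]), 119)
(array([0.6492, 0.2397]), np.float64(-173.24415760520395), array([0.0626, 0.0197]), 124)
(array([ 0.6422, -0.2165]), np.float64(155.04022409711985), array([0.0618, 0.0178]), 110)
pick False [ 0.4176 -0.1657] 152.6166192905788 mm 19.74329216596547 [ 0.4178 -0.1657  0.0052]
held 19.534543371629567
False [0.5511 0.0086 0.0468] [-0.4507 -0.1563  0.0477]
(array([0.4265, 0.1549]), np.float64(-175.1081475937072), array([0.0605, 0.0188]), 120)
(array([0.6685, 0.2419]), np.float64(-161.29806434479144), array([0.0238, 0.02  ]), 47)
(array([ 0.6422, -0.2165]), np.float64(155.04022409711985), array([0.0618, 0.0178]), 110)
43.25
```

View pics/r1.png

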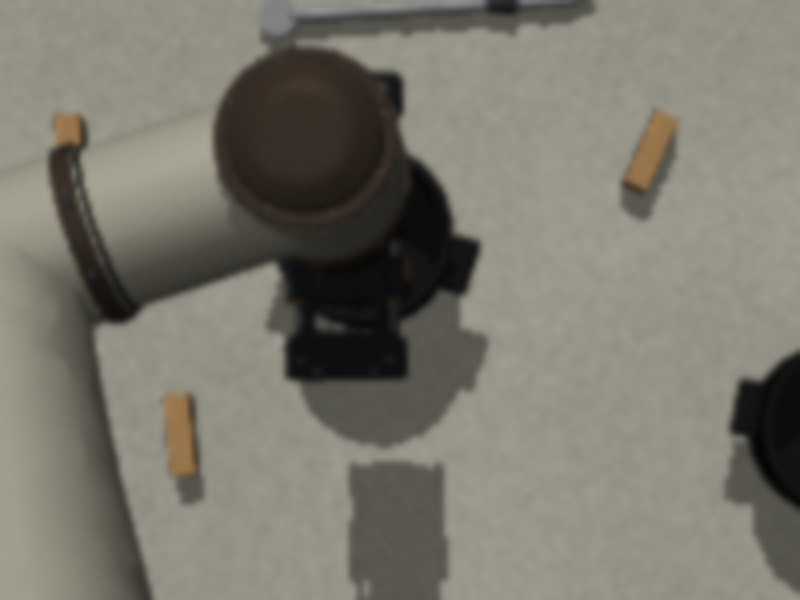

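First split placed. Split (650,150) at right is still visible and unmoved, so I'll take it next.

```bash
cat >> h2.py <<'E'
def place(p,z,op=.27):
    env.goto([*p,.17],down(90))
    hit=env.move_straight([*p,z],rate=.12,force_limit=8)
    print("place",hit,env.read_state()["position"],env.read_state()["force"])
    env.gripper_to(op)
    env.move_straight([*p,.17],rate=.15)
E
python3 - <<'E'
from h2 import *
T=env.grab_frame("top")
s=splits(T)
mu,ang,l,n=min(s,key=lambda x:np.hypot(*(x[0]-[.642,-.2165])))
print(mu,l)
c=np.array([.572,.007])
if pick(mu,ang): place([c[0]+.0235,c[1]],.046)
env.set_joints([-53.766, 22.042, 0.453, 0, -68.411, -14.817])
T=env.grab_frame("top");save(T,"r2.png",(200,110,400,260),4)
for x in splits(T): print(x)
print(env.read_state()["clock"])
E
```

```text
[ 0.642  -0.2163] [0.0612 0.0177]
pick False [ 0.642  -0.2163] 155.43046957327513 mm 19.59099511696947 [ 0.6421 -0.2163  0.0053]
held 19.44857755033731
place False [0.5962 0.0071 0.0468] [-0.0524 -0.4079 -0.2444]
(array([0.4585, 0.1868]), np.float64(-175.18158166408057), array([0.0611, 0.0202]), 127)
(array([0.6494, 0.2398]), np.float64(-173.57167555138085), array([0.0622, 0.0197]), 123)
54.5
```

View pics/r2.png

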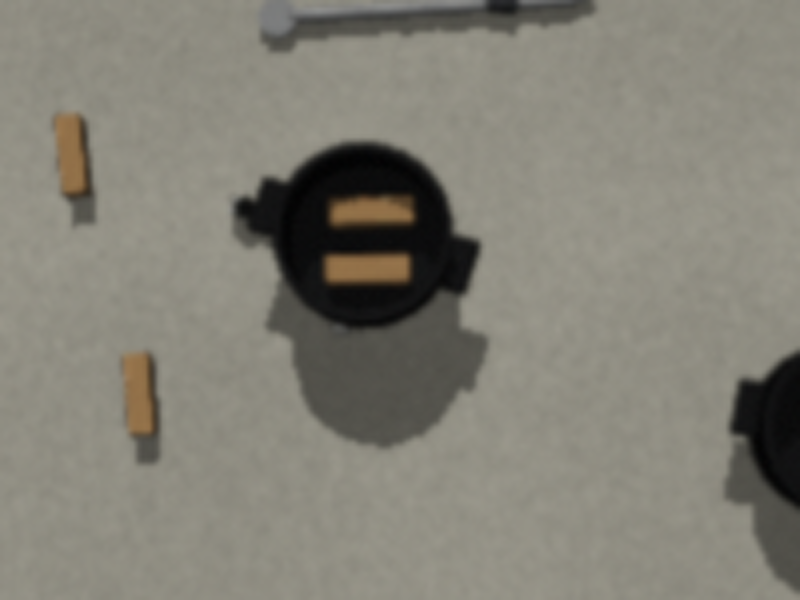

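The nearer-left split was knocked aside, now at crop (139,393). The two loaded splits lie at (371,211) and (367,269), with a middle slot between them. The third goes in with a high grip so it can drop into the slot.

```bash
python3 - <<'E'
from h2 import *
T=env.grab_frame("top")
B=at_z(T,[[292.8,162.8],[291.8,177.3]],.061);print(B)
s=splits(T)
mu,ang,l,n=min(s,key=lambda x:np.hypot(*(x[0]-[.4585,.1868])))
m=.5*(.5511+.5962)
if pick(mu,ang,.013): place([m,B[:,1].mean()],.064,.36)
env.gripper_to(.5)
T=env.grab_frame("top")
s=splits(T)
for x in s: print(x)
S=env.grab_frame("side");save(S,"r3.png",(190,150,350,290),5)
print(env.read_state()["clock"])
E
```

```text
[[0.5924 0.0016 0.061 ]
 [0.548  0.0053 0.061 ]]
pick False [0.4585 0.1868] 184.81841833591943 mm 19.69622685611024 [0.4586 0.1869 0.0133]
held 20.208373737884873
place False [0.5743 0.0037 0.0648] [0.2401 0.0527 0.2894]
64.9417
```

View pics/r3.png

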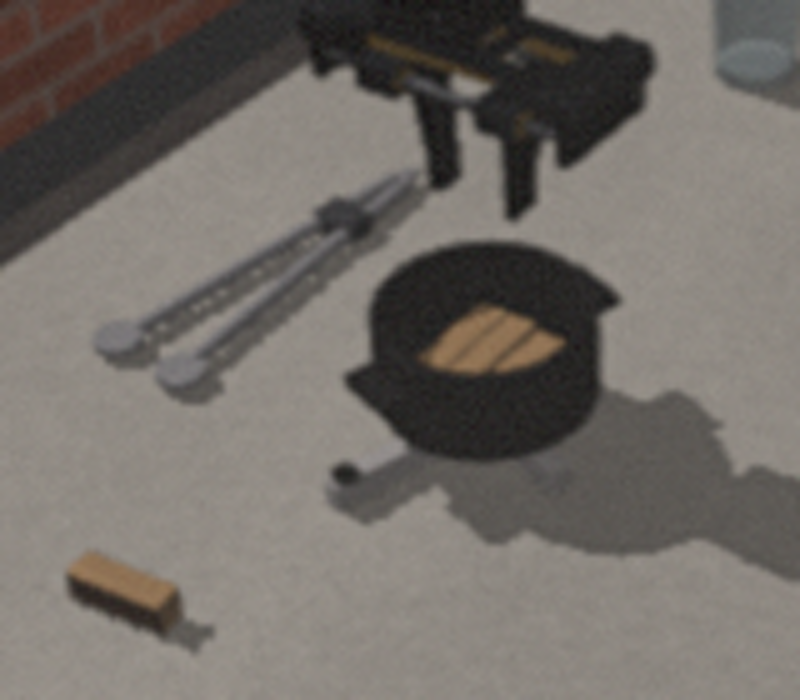

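Three splits lie flat side by side in the pot. The fourth goes on top at the far side.

```bash
python3 - <<'E'
from h2 import *
if pick(np.array([.6494,.2398]),-173.5): place([.598,.0045],.070)
env.set_joints([-53.766, 22.042, 0.453, 0, -68.411, -14.817])
T=env.grab_frame("top");save(T,"r4.png",(150,110,350,260),4);S=env.grab_frame("side");save(S,"r4s.png",(190,150,350,290),5)
print(splits(T),env.read_state()["clock"])
# cup: rim circle & base
save(S,"cup_s.png",(220,280,300,360),8)
for n in("cup","cup_rim"):
  for nm,f in(("T",T),("S",S)):
    for r in env.search_frame(f,n)[:2]: print(n,nm,round(r["score"],2),np.array(r["xyz"]))
for nm,f in(("T",T),("S",S)):
    r=env.trace(f,"cup")[0];ys,xs=np.nonzero(r["mask"]);print(nm,len(xs),xs.min(),xs.max(),ys.min(),ys.max())
# c.png rim circle: x 115..298, y 183..360 (8x, origin 150,190)
print(at_z(T,[[150+206/8-.5,190+271/8-.5]],.095))
E
```

```text
pick False [0.6494 0.2398] 186.5 mm 19.853136211434077 [0.6495 0.2399 0.0053]
held 19.76540690739772
place False [0.5987 0.0047 0.0708] [ 0.3127  0.5584 -0.3648]
[] 75.1417
cup T 0.57 [0.4174 0.3538 0.0578]
cup T 0.57 [ 0.6649 -0.4398  0.0676]
cup S 0.67 [0.4096 0.3521 0.058 ]
cup_rim T 0.7 [0.4185 0.3572 0.0571]
cup_rim S 0.66 [0.4113 0.3516 0.0592]
T 524 164 195 212 235
S 1321 239 271 299 347
[[0.4149 0.3449 0.095 ]]
```

View pics/r4.png

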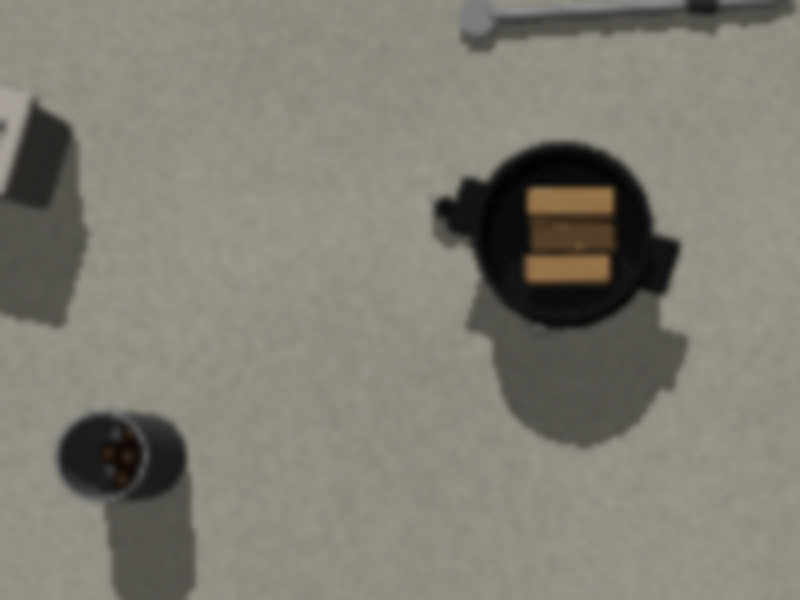

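View pics/r4s.png

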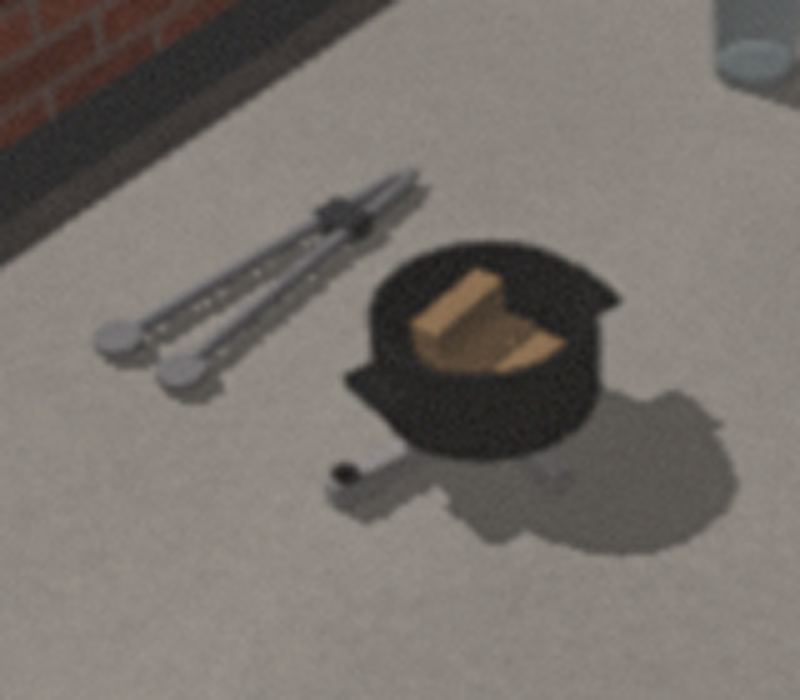

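View pics/cup_s.png

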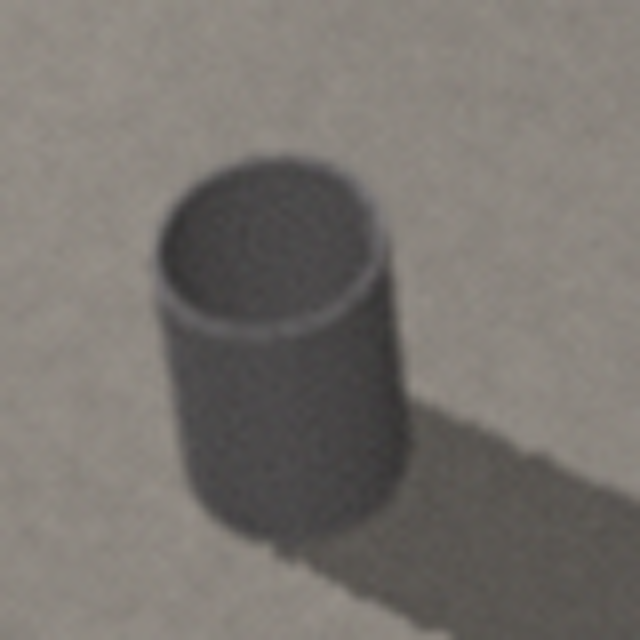

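All four splits are in the pot: three on the floor and one flat on top at crop (572,200). None are left on the shelf. Next, the cup: grip it from the side with the tool slanted, then pour by rotating about the jaw axis. Checking reach first.

```bash
cat > cup.py <<'E'
from h2 import *
ALPHA=20.; ZG=.060; H=.095-ZG
POT=np.array([.572,.007])
def rot(psi,ang,flip=1):
    "tool approach: azimuth psi, ang degrees below horizontal (may exceed 90)"
    p=np.radians(psi);b=np.radians(ang);e=np.array([np.cos(p),np.sin(p),0])
    y=np.cos(b)*e-np.sin(b)*np.array([0,0,1]); z=flip*np.array([-np.sin(p),np.cos(p),0])
    M=np.c_[np.cross(y,z),y,z]
    return R.from_matrix(M).as_euler("xyz",degrees=True),y,e
def tcp_from_G(G,psi,ang,flip):
    r,y,e=rot(psi,ang,flip); return np.asarray(G)+.019*y, r
def pour(psi,tau,flip,back=.028,zl=None):
    t=np.radians(tau);_,_,e=rot(psi,0);k=np.array([0,0,1.])
    m=np.cos(t)*k+np.sin(t)*e; n=-np.sin(t)*k+np.cos(t)*e
    if zl is None: zl=np.interp(tau,[0,70,115],[.20,.14,.122])
    L=np.array([*POT,0])-back*e+zl*k
    G=L-.034*n-H*m
    return tcp_from_G(G,psi,ALPHA+tau,flip)
E
python3 - <<'E'
from cup import *
S=env.grab_frame("side")
c2=at_z(S,[[220+273/8-.5,280+246/8-.5]],.095)[0];print("side rim",c2)
cup=np.array([.413,.345])
for flip in(1,-1):
  for psi in range(-60,100,20):
    G=[*cup,ZG]
    a=env.inverse_kinematics(*tcp_from_G(G,psi,ALPHA,flip))
    print("grasp",flip,psi,None if a is None else a.round())
for flip in(1,-1):
  for psi in range(-90,91,30):
    q=[env.inverse_kinematics(*pour(psi,t,flip)) for t in(0,60,90,115)]
    print("pour",flip,psi,[None if a is None else a.round().astype(int).tolist() for a in q])
E
```

```text
side rim [0.4106 0.3477 0.095 ]
grasp 1 -60 [ 75.  48. -27.  42. -81. 101.]
grasp 1 -40 [ 76.  43. -44.  63. -71.  93.]
grasp 1 -20 [ 69.  39. -58.  94. -70.  82.]
grasp 1 0 None
grasp 1 20 None
grasp 1 40 [   9.   47.  -58. -150.  -83.   98.]
grasp 1 60 [   5.   40.  -42. -122.  -66.   83.]
grasp 1 80 [  9.  38. -28. -98. -64.  64.]
grasp -1 -60 [ 75.  48. -27.  42. -81. -79.]
grasp -1 -40 [ 76.  43. -44.  63. -71. -87.]
grasp -1 -20 [ 69.  39. -58.  94. -70. -98.]
grasp -1 0 None
grasp -1 20 None
grasp -1 40 [   9.   47.  -58. -150.  -83.  -82.]
grasp -1 60 [   5.   40.  -42. -122.  -66.  -97.]
grasp -1 80 [   9.   38.  -28.  -98.  -64. -116.]
pour 1 -90 [[40, 40, -23, 46, -88, 110], [29, 23, -16, 10, -57, 145], None, [-4, 27, 0, -47, -74, -158]]
pour 1 -60 [[40, 29, -51, 77, -72, 100], [30, 17, -26, 13, -48, 171], [12, 23, -4, -20, -70, -154], [0, 33, 9, -38, -92, -142]]
pour 1 -30 [None, [28, 12, -33, 13, -41, -157], [14, 24, -5, -14, -76, -129], [6, 37, 13, -25, -103, -123]]
pour 1 0 [[-31, 19, -56, -145, -58, 81], [22, 10, -33, 6, -38, -116], [16, 25, -7, -5, -77, -104], [13, 3
[... 672 characters left out ...]
 12, -33, 13, -41, 23], [14, 24, -5, -14, -76, 51], [6, 37, 13, -25, -103, 57]]
pour -1 0 [[-31, 19, -56, -145, -58, -99], [22, 10, -33, 6, -38, 64], [16, 25, -7, -5, -77, 76], [13, 39, 10, -9, -105, 78]]
pour -1 30 [[-33, 20, -32, -98, -58, -131], [13, 12, -26, -4, -42, 110], [18, 24, -12, 4, -74, 100], [20, 38, 1, 7, -98, 98]]
pour -1 60 [[-30, 29, -12, -75, -77, -141], [6, 17, -17, -10, -51, 150], [19, 23, -17, 14, -66, 123], [25, 34, -13, 24, -84, 113]]
pour -1 90 [[-23, 40, 9, -61, -98, -144], None, [19, 22, -23, 23, -55, 146], [27, 27, -29, 44, -66, 122]]<stdin>:12: UserWarning: Gimbal lock detected. Setting third angle to zero since it is not possible to uniquely determine all angles.
```

Approach azimuth −60° gives a continuous joint path for grasp, carry and pour, clear of the tub. Going to the pregrasp.

```bash
python3 - <<'E'
from cup import *
cup=np.array([.412,.346]);psi=-60;fl=-1
r,y,e=rot(psi,ALPHA,fl)
G=np.array([*cup,ZG]); pre=G-.13*y+.019*y
env.gripper_to(1.0)
env.goto([pre[0],pre[1],.30],r)
print(env.read_state()["joint_positions"])
env.move_straight(pre,rate=.12)
T=env.grab_frame("top");S=env.grab_frame("side");save(T,"cg.png",(80,130,330,330),3);save(S,"cgs.png",(130,180,390,400),3)
print(env.read_state()["position"],pre,env.read_state()["clock"])
E
```

```text
[  82.6814   35.8795   -6.4887   36.9037 -108.7884  -61.8254]
[0.3599 0.4365 0.0985] [0.3598 0.4363 0.098 ] 82.2833
```

View pics/cg.png

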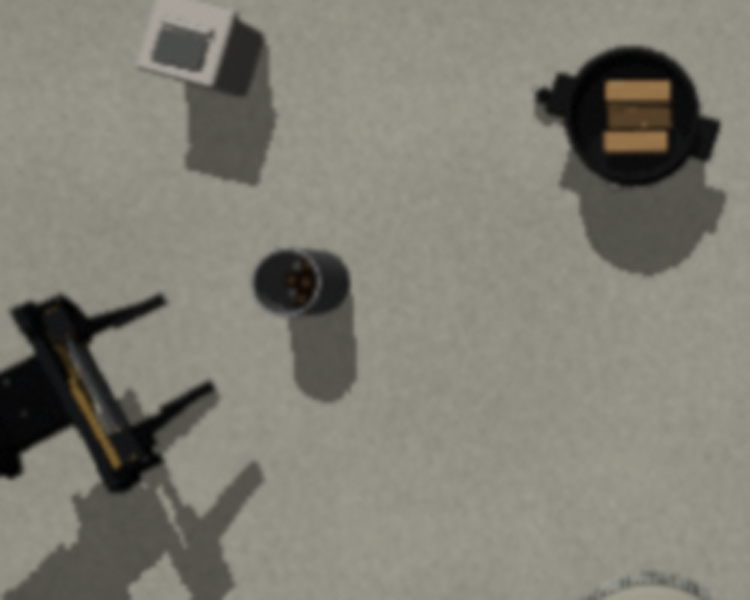

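View pics/cgs.png

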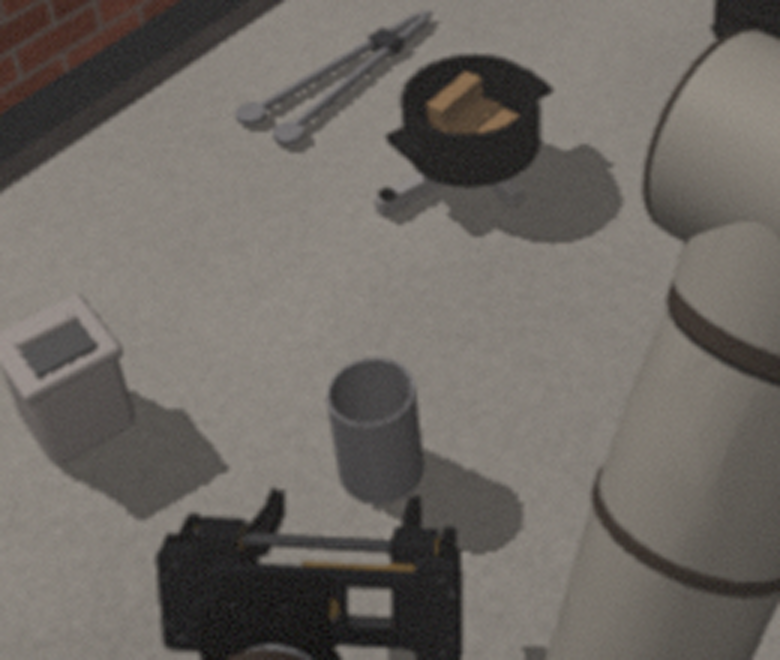

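The fingers straddle the line to the cup: fingertip midpoint (188,342), heading through the cup at (300,281). Advancing and gripping.

```bash
python3 - <<'E'
from cup import *
cup=np.array([.412,.346]);psi=-60;fl=-1
p,r=tcp_from_G([*cup,ZG],psi,ALPHA,fl)
hit=env.move_straight(p,rate=.07,force_limit=5)
print(hit,env.read_state()["position"],p,env.read_state()["force"])
if not hit:
    env.gripper_to(0.0,40)
    s=env.read_state();print(s["opening"]*87,s["force"])
T=env.grab_frame("top");S=env.grab_frame("side");save(T,"cg2.png",(80,130,330,330),3);save(S,"cgs2.png",(130,180,390,400),3)
E
```

```text
False [0.4209 0.3309 0.0535] [0.4209 0.3305 0.0535] [0.7884 0.0966 0.1641]
67.8979293979311 [-0.5431  0.3015 -0.0872]
```

View pics/cg2.png

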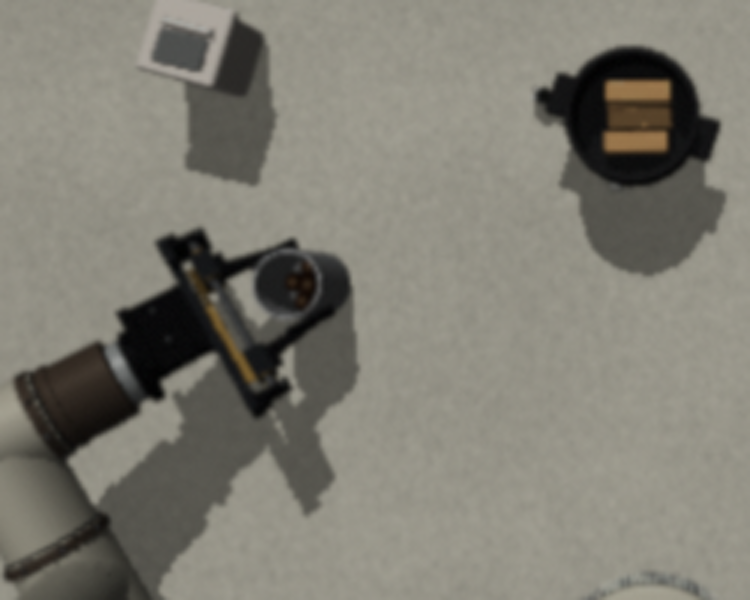

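View pics/cgs2.png

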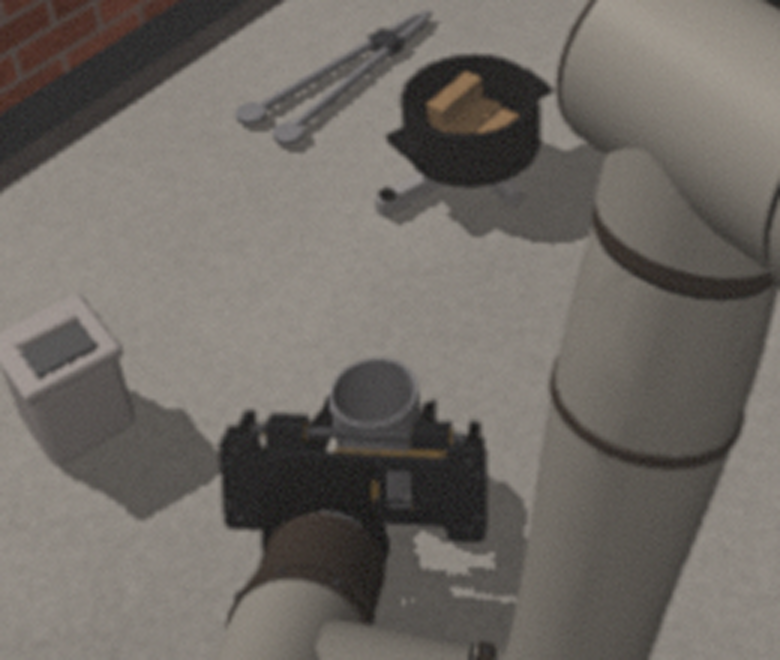

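Gripped at 67.9 mm, which is the cup's diameter. Lifting and carrying it to the pre-pour pose.

```bash
python3 - <<'E'
from cup import *
cup=np.array([.412,.346]);psi=-60;fl=-1
p,r=tcp_from_G([*cup,ZG],psi,ALPHA,fl)
env.move_straight(p+[0,0,.02],rate=.04)
env.move_straight(p+[0,0,.14],rate=.1)
p0,r0=pour(psi,0,fl)
print(p0, env.read_state()["opening"]*87)
env.move_straight([p0[0],p0[1],p0[2]+.03],rotation=r0,rate=.12)
env.move_straight(p0,rotation=r0,rate=.06)
s=env.read_state();print(s["opening"]*87,s["position"],s["joint_positions"],s["clock"])
T=env.grab_frame("top");S=env.grab_frame("side");save(T,"pp.png",(180,100,400,280),3);save(S,"pps.png",(180,100,400,300),3)
for t in range(0,121,10): print(t,None if (q:=env.inverse_kinematics(*pour(psi,t,fl))) is None else q.round())
E
```

```text
[0.5499 0.0452 0.1585] 68.03196473447562
67.6108287146891 [0.55   0.0452 0.1583] [ 40.227   29.3391 -51.0685  76.5188 -71.9966 -80.0363] 90.3
0 [ 40.  29. -51.  77. -72. -80.]
10 [ 40.  25. -50.  72. -64. -73.]
20 [ 39.  21. -47.  65. -56. -64.]
30 [ 38.  19. -44.  56. -50. -54.]
40 [ 37.  17. -40.  43. -46. -41.]
50 [ 34.  16. -33.  29. -46. -25.]
60 [ 30.  17. -26.  13. -48.  -9.]
70 [ 25.  18. -18.   0. -54.   5.]
80 [ 18.  20. -11. -11. -61.  17.]
90 [ 12.  23.  -4. -20. -70.  26.]
100 [  7.  27.   1. -28. -79.  32.]
110 [  2.  31.   6. -35. -88.  37.]
120 [ -2.  35.  11. -41. -96.  39.]<stdin>:6: UserWarning: Gimbal lock detected. Setting third angle to zero since it is not possible to uniquely determine all angles.
<stdin>:12: UserWarning: Gimbal lock detected. Setting third angle to zero since it is not possible to uniquely determine all angles.
```

View pics/pp.png

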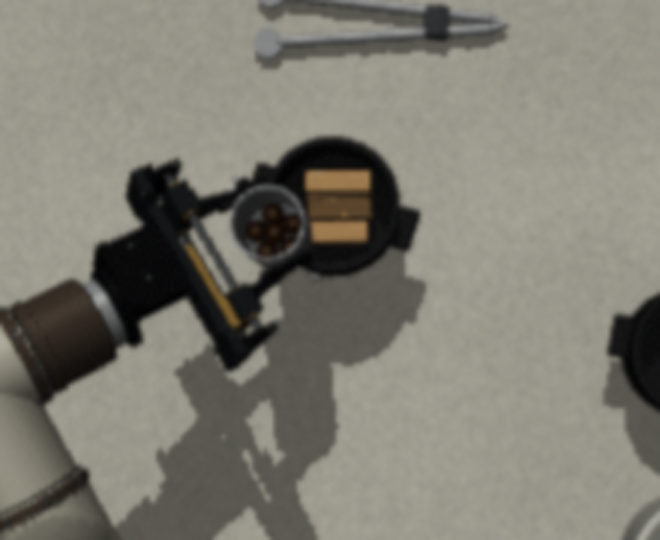

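View pics/pps.png

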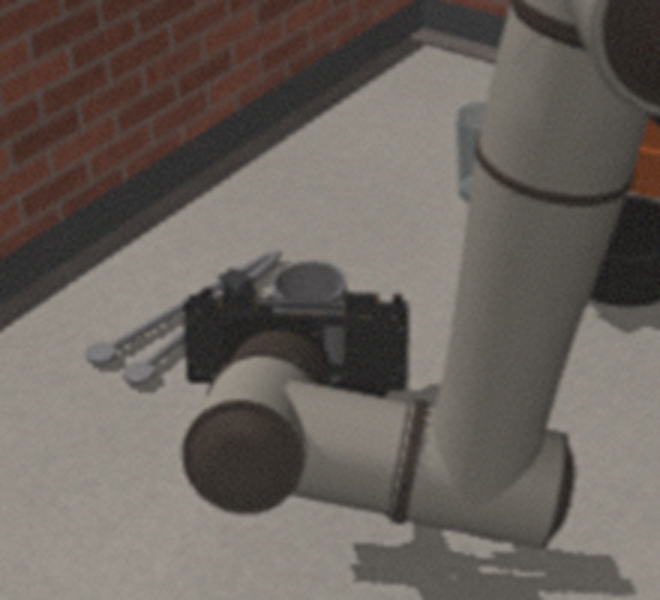

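All six nuts are visible in the cup over the pot's near edge. Tilting in slow steps.

```bash
python3 -W ignore - <<'E'
from cup import *
psi=-60;fl=-1
last,_=pour(psi,0,fl)
def step(t,T):
    global last
    p,r=pour(psi,t,fl); d=np.linalg.norm(p-last)
    env.move_straight(p,rotation=r,rate=max(d,.001)/T); last=p
for t in range(8,65,8): step(t,.5)
for t in range(68,117,4):
    step(t,.5)
    if t in(80,92): env.dwell(.4)
env.dwell(1.0)
s=env.read_state();print(s["opening"]*87,s["clock"],s["position"],last)
T=env.grab_frame("top");S=env.grab_frame("side");save(T,"po.png",(180,100,400,280),3);save(S,"pos.png",(180,100,400,300),3)
E
```

```text
68.07524667283556 105.0583 [0.5429 0.0574 0.1547] [0.5429 0.0574 0.1547]
```

View pics/po.png

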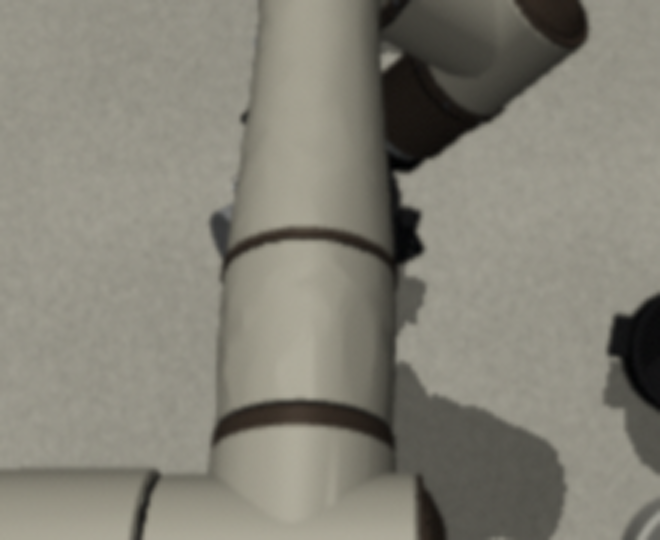

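View pics/pos.png

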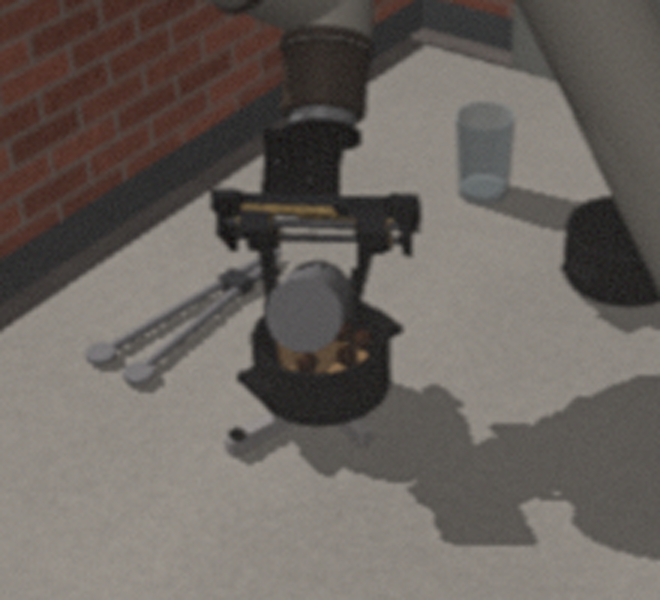

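The side view shows the cup tipped with nuts in the pot at about (345,358), and none on the shelf. Reversing the path, then looking again before setting the cup down.

```bash
python3 -W ignore - <<'E'
from cup import *
psi=-60;fl=-1
last,_=pour(psi,116,fl)
for t in list(range(106,-1,-10))+[0]:
    p,r=pour(psi,t,fl); d=np.linalg.norm(p-last)
    env.move_straight(p,rotation=r,rate=max(d,.001)/.6); last=p
p0,r0=pour(psi,0,fl)
p1,r1=tcp_from_G([.412,.346,ZG],psi,ALPHA,fl)
env.move_straight(p0+[0,0,.04],rotation=r0,rate=.1)
env.move_straight(p1+[0,0,.14],rotation=r1,rate=.15)
s=env.read_state();print(s["opening"]*87,s["clock"])
T=env.grab_frame("top");S=env.grab_frame("side");save(T,"ap.png",(130,100,380,280),3);save(S,"aps.png",(180,100,400,300),3)
E
```

```text
68.0629851258701 116.8083
```

View pics/ap.png

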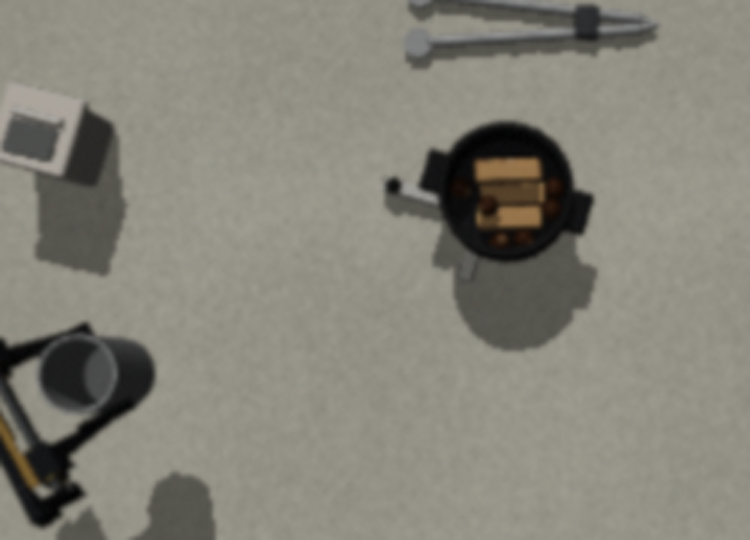

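View pics/aps.png

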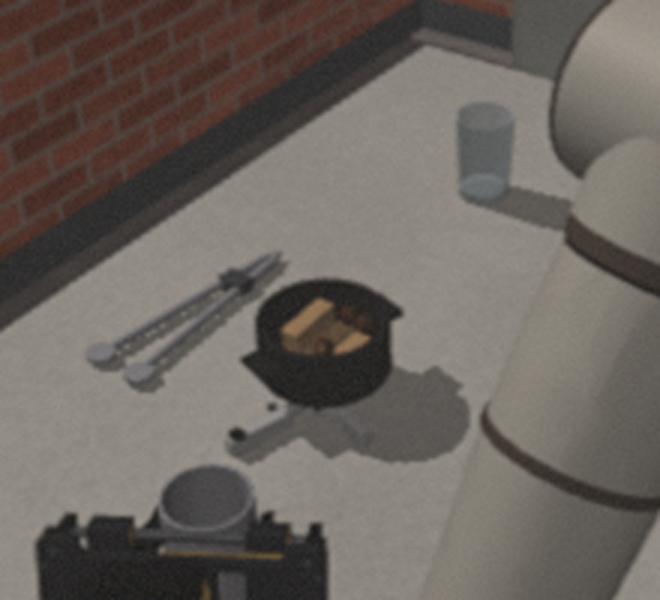

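The cup is empty and six nuts show in the pot, at (460,187), (488,205), (553,187), (550,205), (500,238) and (523,237). But the pot seems to have been nudged on the way back, because more of the trivet tab and bar end is exposed. Measuring the offset.

```bash
python3 - <<'E'
from h2 import *
T=env.grab_frame("top");S=env.grab_frame("side")
for nm,f,b,sz in(("T",T,(255,130),(90,70)),("S",S,(250,180),(80,65))):
    im=cv2.resize(f["image"][b[1]:b[1]+sz[1],b[0]:b[0]+sz[0]],None,fx=8,fy=8,interpolation=cv2.INTER_CUBIC)
    im=np.clip(im.astype(int)*1.8,0,255).astype(np.uint8)
    a=np.linspace(0,2*np.pi,60)
    for c,col in(((.572,.007),(0,0,255)),((.586,-.017),(0,255,0))):
        for z,r in((.094,.068),(.032,.068)):
            q=(proj(f,np.c_[c[0]+r*np.cos(a),c[1]+r*np.sin(a),0*a+z])-b+.5)*8
            cv2.polylines(im,[q.astype(int)],True,col,1)
    cv2.imwrite(f"pics/shift{nm}.png",im)
E
```

```text
(no output)
```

View pics/shiftT.png

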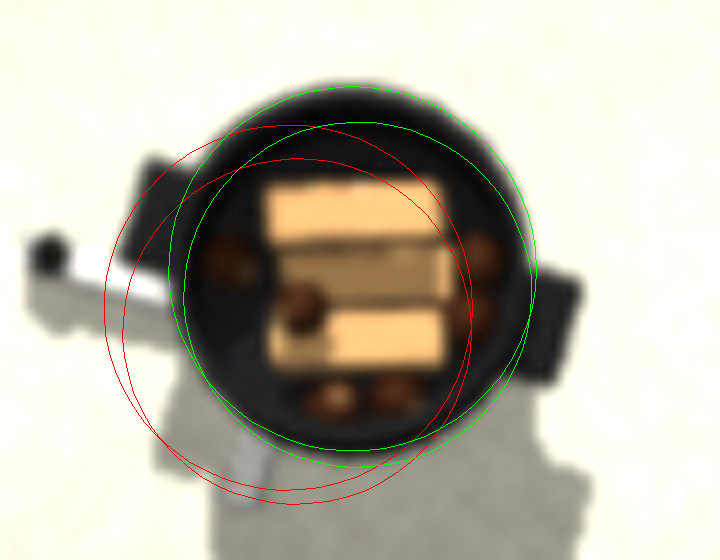

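View pics/shiftS.png

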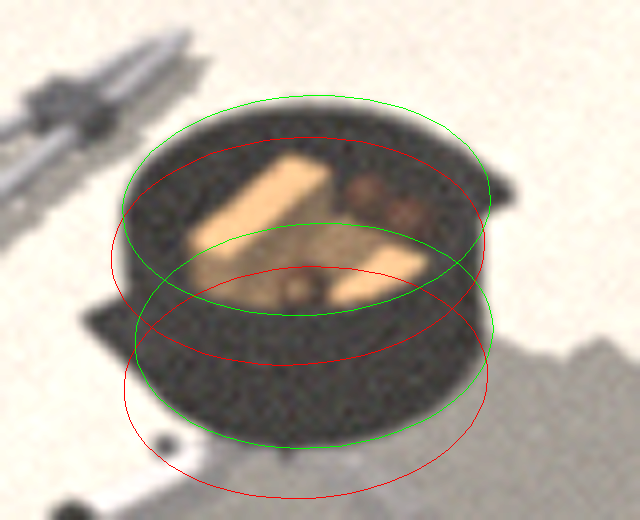

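The pot is flat but sits about 27 mm off the pivot, at (0.586,−0.016). I'll stand the cup down first, after checking that it is upright in the grip, then push the pot back.

```bash
python3 - <<'E'
from h2 import *
from cup import *
T=env.grab_frame("top");S=env.grab_frame("side")
a=np.linspace(0,2*np.pi,60)
for nm,f,b,sz in(("T",T,(125,190),(80,70)),("S",S,(205,235),(80,90))):
    im=cv2.resize(f["image"][b[1]:b[1]+sz[1],b[0]:b[0]+sz[0]],None,fx=7,fy=7,interpolation=cv2.INTER_CUBIC)
    for z,col in((.14+.095,(0,255,0)),(.14,(255,0,0))):
        q=(proj(f,np.c_[.412+.034*np.cos(a),.346+.034*np.sin(a),0*a+z])-b+.5)*7
        cv2.polylines(im,[q.astype(int)],True,col,1)
    cv2.imwrite(f"pics/cupup{nm}.png",im)
E
```

```text
(no output)
```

View pics/cupupT.png

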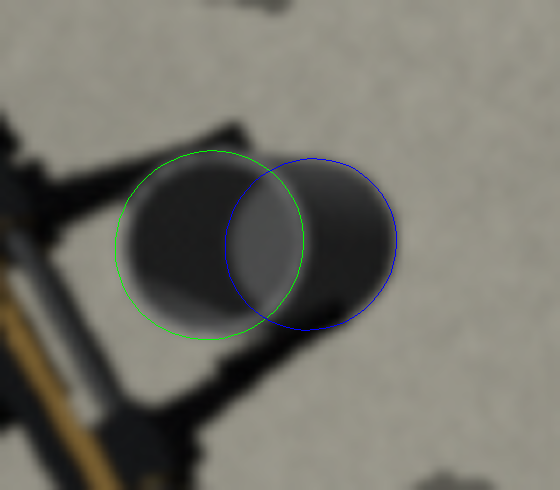

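View pics/cupupS.png

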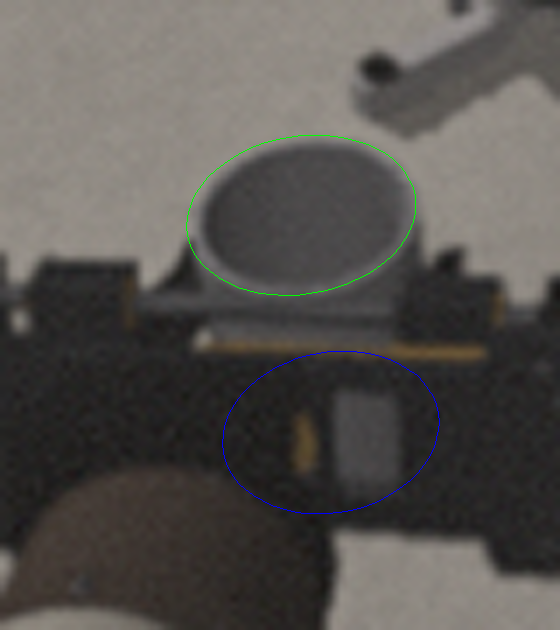

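The cup is upright in the grip to within a few degrees. Setting it down at its original spot.

```bash
python3 -W ignore - <<'E'
from cup import *
psi=-60;fl=-1
p1,r1=tcp_from_G([.412,.346,ZG],psi,ALPHA,fl); _,y,e=rot(psi,ALPHA,fl)
env.move_straight(p1+[0,0,.02],rate=.1)
hit=env.move_straight(p1+[0,0,-.002],rate=.02,force_limit=3)
s=env.read_state();print(hit,s["position"]-p1,s["force"])
env.gripper_to(1.0)
env.dwell(.3)
q=s["position"]
env.move_straight(q-.13*y,rate=.1)
q=q-.13*y
env.move_straight([q[0],q[1],.32],rate=.15)
env.set_joints([-53.766, 22.042, 0.453, 0, -68.411, -14.817])
env.gripper_to(0.0)
T=env.grab_frame("top");S=env.grab_frame("side");save(T,"fin1.png",(130,100,380,280),3);save(S,"fin1s.png",(180,180,340,360),4)
print(env.read_state()["clock"])
E
```

```text
True [-0.     -0.0001  0.    ] [-1.9684  1.3106  2.4541]
128.7083
```

View pics/fin1.png

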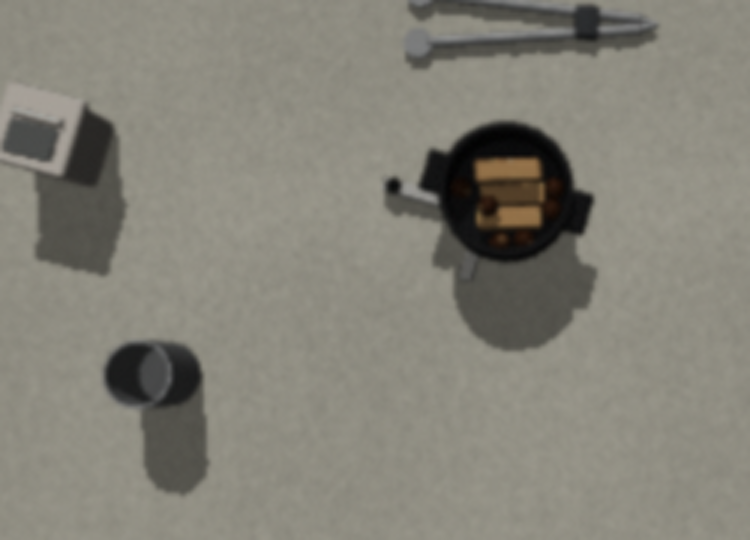

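View pics/fin1s.png

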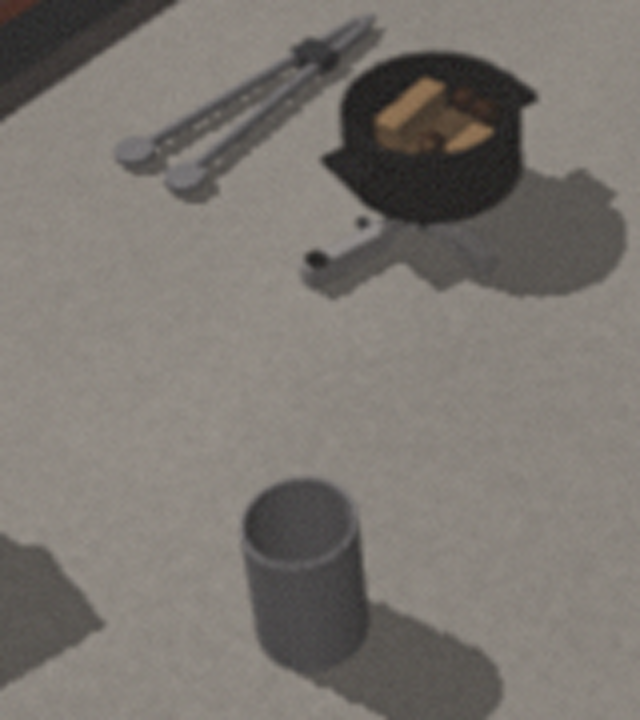

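The cup stands upright and empty. Now pushing the pot wall gently back toward the pivot, from the +x/−y side and clear of the ears.

```bash
python3 - <<'E'
from h2 import *
piv=np.array([.574,.0085]);now=np.array([.589,-.0135])
d=(piv-now)/np.linalg.norm(piv-now);yaw=np.degrees(np.arctan2(d[1],d[0]));print(d,yaw)
st=now-d*(.0775+.025)
env.goto([*st,.2],down(yaw))
env.move_straight([*st,.042],rate=.12)
en=piv-d*(.0775+.003)
hit=env.move_straight([*en,.042],rate=.02,force_limit=12)
s=env.read_state();print(hit,s["position"],en,s["force"])
q=s["position"]
env.move_straight([*(q[:2]-d*.04),.042],rate=.08)
env.move_straight([*(q[:2]-d*.04),.2],rate=.15)
env.set_joints([-53.766, 22.042, 0.453, 0, -68.411, -14.817])
T=env.grab_frame("top");S=env.grab_frame("side");save(T,"fin2.png",(130,100,380,280),3)
a=np.linspace(0,2*np.pi,60)
for nm,f,b,sz in(("T",T,(255,130),(90,70)),("S",S,(250,180),(80,65))):
    im=cv2.resize(f["image"][b[1]:b[1]+sz[1],b[0]:b[0]+sz[0]],None,fx=8,fy=8,interpolation=cv2.INTER_CUBIC)
    im=np.clip(im.astype(int)*1.8,0,255).astype(np.uint8)
    for c,col in(((.572,.007),(0,0,255)),):
        for z,r in((.094,.068),(.032,.068)):
            q=(proj(f,np.c_[c[0]+r*np.cos(a),c[1]+r*np.sin(a),0*a+z])-b+.5)*8
            cv2.polylines(im,[q.astype(int)],True,col,1)
    cv2.imwrite(f"pics/shift2{nm}.png",im)
print(env.read_state()["clock"])
E
```

```text
[-0.5633  0.8262] 124.286876977209
False [ 0.6194 -0.058   0.042 ] [ 0.6193 -0.058 ] [ 0.9808 -2.1595 -1.0495]
139.2833
```

View pics/shift2T.png

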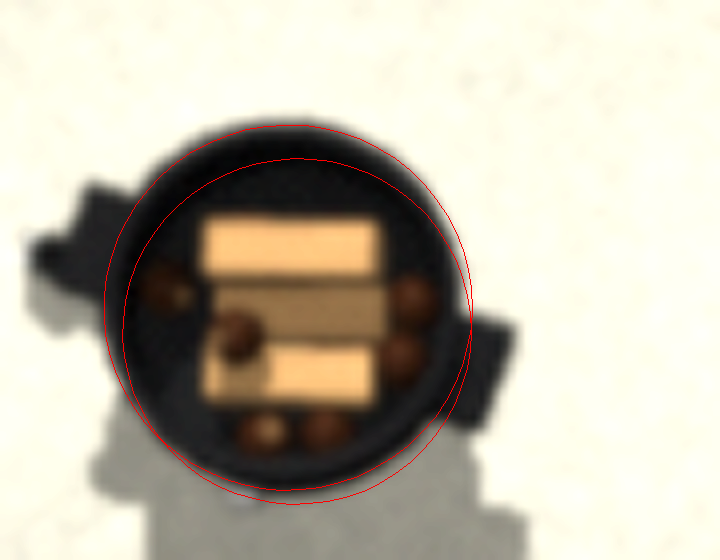

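View pics/shift2S.png

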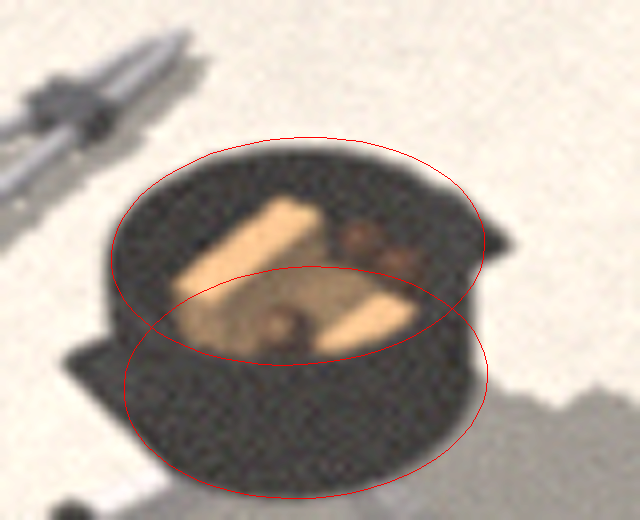

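The pot is back within about 3 mm of centre and flat, with four splits and six nuts inside and the tab at its open position (45,255). One full look, then hand in.

```bash
python3 - <<'E'
from h2 import *
T=env.grab_frame("top");S=env.grab_frame("side");save(T,"end.png");save(S,"ends.png")
E
```

```text
(no output)
```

View pics/end.png

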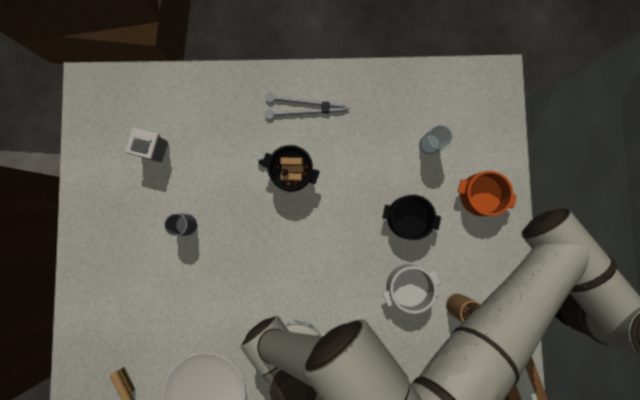

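View pics/ends.png

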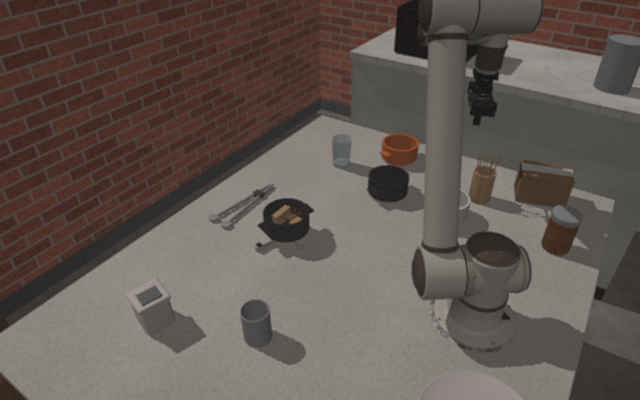

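The full views show the bystanders and lower pot where they were, the cup upright at (180,224), the pot on the trivet at (291,168), and nothing else on the shelf.

```bash
python3 -c "
from workcell import env
env.close_job(); print(env.read_state()['clock'])"
```

```text
the job is handed in; nothing more can be done
the job is handed in; nothing more can be done
```

The job is handed in, and every final check I made by camera passed; no verdict was reported. The trivet is snapped open and the upper black pot stands in the middle of it. All four wood splits and six nuts are in the pot, and the empty cup is back upright on its old spot.

- **Knocked split:** one split was knocked aside partway through. I found its new position and loaded it with the rest.
- **Pot nudged off centre:** after the pour the pot was about 27 mm off the pivot, just outside the 25 mm limit. I didn't find out what touched it. I pushed it back with the shut fingers, with about 2 N on the tool at the end of the push.
- **Last check:** the pot sat flat and within about 3–4 mm of centre. The trivet was still fully open, six nuts and four splits were visible in the pot, and the cup was upright. The tub, tumbler, tongs and lower pot looked unmoved. The two cameras disagreed by up to about 5 mm on positions, well inside the tolerances.
- **Time:** the clock read about 139 s just before I handed in.

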